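# Wedge the star wheel hub onto its shaft with a tapered key

## Task

Take the orange-headed tapered key out of the rack, lower it (do not drop it) tip first into the gap between the star wheel's white hub and the steel shaft, sloping side towards the green liner, and push or tap its head down until it is wedged tight: firm, but not so hard that the plastic hub is overstrained. Then let go, leaving the key standing in the hub. Leave the blue-headed pin, the sealed cake pack and the white tape roll where they are.

Things in the scene. Friction and masses are not known exactly. Their poses are not given: they have to be found in the camera images.
- key: Loose steel gib key with orange head, 80 mm tall, about 60 g, standing tip down in a rack pocket, turned as the rack is. Origin at tip level, z up to the head. Blade z 0 to 60 mm, y -6 to +6 mm. Flat face at x = -6 mm; sloping face at x = +1 mm at the tip, growing 1 mm per 8 mm of height to +8.5 mm under the head.
- key_tip (a point): Centre of the blade's lower end (7 mm thick in x, 12 mm wide in y): at x = -2.5 mm, y = 0, z = 0 in the key's frame; same axes as the key.
- key_head (a point): Centre of the top face of the key's orange head, at x = +1 mm, y = 0, z = 80 mm in the key's frame. The head is a block 24 mm (x) by 22 mm (y) by 20 mm high; grasp it across its y faces. Push here.
- key_slope (a point): Middle of the key blade's sloping face: x = +4.75 mm, y = 0, z = 30 mm in the key's frame; same axes as the key. It must face the green liner.
- rack: Fixed grey block 60 mm (x) by 150 mm (y) by 45 mm high, origin under its centre. Two pockets, 15 by 14.5 mm, 35 mm deep, at x = 0, y = -45 and +45 mm: the key stands in one, the pin in the other, at random. Key tip 10 mm above the bench, underside of its head 25 mm above the rack.
- hub: Fixed star wheel unit, origin at bench level, z up. Blue six-armed wheel, 105 mm radius, up to 42 mm high; on it a white hub block, x -42 to +38 mm, y -30 to +30 mm, top at z = 95 mm. The keyway is a gap open at the top, y -8 to +8 mm, between steel shaft and green liner. The key goes in with its x axis along the hub's +x axis. Squeeze over 24 N overstrains the hub.
- keyway (a point): Centre of the keyway's mouth, at x = 5 mm, y = 0, z = 95 mm in the hub's frame; same axes as the hub. With its flat face on the shaft the key binds when its tip is 18 to 42 mm below the mouth (30 mm if the shaft is at x = 0); from there a further mm adds about 4 N of squeeze.
- shaft_face (a point): Nominal top edge of the shaft's upright flat face, the keyway's -x wall: x = 0, y = 0, z = 95 mm in the hub's frame. The real face lies up to 1.5 mm either way along x, different every time and not shown by this point; feel for it with the key.
- liner_face (a point): Top edge of the green liner's face, the keyway's +x wall: x = 10.75 mm, y = 0, z = 95 mm in the hub's frame. It leans in 1 mm per 8 mm of depth, parallel to the key's sloping face, down to 50 mm depth; free below. It yields along +x like a spring, 35 N/mm. Tight: a push of 14 to 18 N down on the key; the squeeze is 0.5 to 1.1 of the push and stays when let go.
- pin: Bystander: loose steel pin, 11.6 mm diameter, 78 mm tall, round blue head 24 mm in diameter, standing in the other rack pocket. Origin at its lower end on its axis.
- pack: Bystander: sealed white plastic pack with a brown cake, 108 mm square, 37 mm high, on the bench. Origin under its centre.
- roll: Bystander: upright white tape roll, 76 mm in diameter, 48 mm high, on the bench. Origin under its centre.
Mind the look-alikes: they are no part of the job. What is shaped like the key but purple is not meant.

How it is judged:
On the way:
1. the key's tip is in the keyway, more than 8 mm below its mouth (z of key_tip in the frame of keyway below -0.008 m and horizontal distance between key_tip and keyway below 0.008 m), for 0.1 s.
At the end, for the whole second after the job is handed in: The key stands still in the keyway, tip over 15 mm below the mouth and within 8 mm of its centre, upright within 0.1 rad, in line with the hub within 0.2 rad, sloping face on the liner's side (over 6 mm to +x of the hub's origin), and wedged: over 7 N between key and hub with nothing touching it (z of key_tip in the frame of keyway below -0.015 m and horizontal distance between key_tip and keyway below 0.008 m and angle between key's own z axis and vertical below 0.1 rad and angle between the x axis of key and the x axis of hub, either way round below 0.2 rad and x of key_slope in the frame of hub above 0.006 m and contact force between key and hub above 7 N and linear speed of key below 0.01 m/s).
It fails at once if the hub is overstrained: more than 24 N between key and hub (contact force between key and hub above 24 N).
It fails at once if the key is dropped or thrown into the keyway (faster than 0.3 m/s with its tip in it) (z of key_tip in the frame of keyway below 0 m and horizontal distance between key_tip and keyway below 0.02 m and linear speed of key above 0.3 m/s).
It fails at once if the pin is moved more than 15 mm (distance of pin from where it was at the start of the episode above 0.015 m).
It fails at once if the cake pack is moved more than 15 mm (distance of pack from where it was at the start of the episode above 0.015 m).
It fails at once if the tape roll is moved more than 15 mm (distance of roll from where it was at the start of the episode above 0.015 m).
It also fails if it takes over 51 s, if anything falls off the work surface, if the arm or the gripper's body presses on something with over 40 N, if the wrist force passes 120 N, or if a joint passes its speed limit or range.

## Robot

A 7-joint arm with a two-finger parallel gripper is mounted at the origin on the work surface. World frame = base frame: x ahead of the robot, y to its left, z up, the work surface at z = 0. Lengths are in m, angles in rad, forces in N, time in s.
With the tool pointing down it reaches from about 0.4 to 0.85 m from the base axis. Payload 6.9 kg.
Tool frame: the origin (TCP) lies on the mounting face of the last link; the fingertips stand 173 mm ahead of it and the grasp point (between the pads) lies 155 mm ahead of it; x points along the fingers, y is the direction in which the jaws open and shut, and the axes are right-handed (so a half turn about x gives the same grasp; the last joint's range is limited). The gripper opens to 85 mm and grips with 20 to 120 N. Pads are 22 mm wide; open, the fingers measure 114 mm over their backs; the gripper's body (76 mm by 85 mm) begins 54 mm behind the grasp point. The pads swing forward as they close: fully open they stand 13 mm farther back than shut.
Start: joints at [1.411, 0.507, -0.238, 1.5, 0.126, 1.149, -0.155], TCP at [0.164, -0.603, 0.405] pointing down, gripper open.
Joint ranges: [-3.08, 3.08], [-0.24, 2.05], [-1.43, 1.35], [0, 2.5], [-1.52, 4.66], [0.17, 1.96], [-2.89, 2.89]. Speed limits (rad/s): [2.39, 2.39, 3.14, 3.14, 3.14, 3.14, 3.14].

## Interface

Orientations are given as a rotation vector (axis times angle).
In Python, from bench import manip gives the robot as it stands.
- The arm moves only by the tool step_arm, never from a script. Its argument "motion" is a list of rows, each an object with "delta_rot": the turn, a rotation vector about the tool's x, y, z in rad, a list of three; "slide": the shift along the tool's x, y, z in m, a list of three; "jaw": the closure, from 0 (fully open) to 1 (shut). A call has 1 to 10 rows; each row shifts and turns the pose as measured when the row begins, along the tool's axes as they then stand; what a row does not reach is not made up. A row lasts 1/8 s, in which the tool goes at most 62.5 mm and 10.7 degrees, less where a joint would pass 70% of its speed; a pose out of reach is approached as far as the arm can. A call with a gripper value outside its range is refused whole. The fingers move at their own pace and stop on an object; "grip_force" is the grip in N (left out, the last holds). Time passes only in rows, so rows that do not move let the fingers close. It gives the time, the measured TCP pose, the force and the opening at its end, in the units of the state.
- manip.read_state(): the state, without advancing time (a new reading comes with each control period).
- manip.get_image(name): name is "scene" or "top" or "wrist"; returns a dict with "frame" (420x560x3 uint8, blue, green, red), "depth" (420x560 float32, m along the optical axis (not along the pixel's ray), 0 where there is no reading), "mtx" (3x3 intrinsics, pixels), "R" (3x3) and "t" (3): a world point X has camera coordinates R X + t. Camera axes: x right, y down, z forward; pixel columns grow to the right and rows downward; lengths in m; the calibration is good to about 2 mm. A picture is of the moment at which its call begins.
- manip.job_done(): hands the job in, once; it reports no verdict.
The state is a dict: "clock": time; "joint_positions": joint angles; "joint_vel": joint speeds; "effort": joint torques, N m; "tcp_pos": TCP position; "tool_rot": TCP orientation; "ft_force": force on the tool from outside, world axes, zero at the start; "ft_torque": the same for the moment, N m; "finger_gap": finger opening in m.
Only numpy, scipy, OpenCV 4.12 (cv2) and the standard library are available. Lean on these libraries where they do the work, as an engineer would, in place of code of your own. Each camera call takes 0.05 s, during which the arm holds its last target.

## Working session

There is one attempt and no reset: what is moved stays moved. The work goes in short steps, Python scripts to look and compute and a tool call to move; the robot and the scene stay as the last step left them, time stands still between calls to the robot, and variables do not carry over. Pictures are saved under pics/ and viewed, and the job is handed in when it is done.

Besides the shell and the picture viewer there is one more tool, called after ">>>" by a JSON object that holds its "op" and its "data". step_arm: Moves the arm, as the interface text tells. Its arguments: {"type":"object","properties":{"motion":{"type":"array"},"grip_force":{"type":"number"}},"required":["motion"]}

```bash
ls; mkdir -p pics; python3 - <<'E'
from bench import manip
import cv2, numpy as np
s=manip.read_state(); print({k:np.round(v,3).tolist() for k,v in s.items()})
for n in("scene","top"):
    d=manip.get_image(n); cv2.imwrite(f"pics/{n}0.png",d["frame"]); np.savez(f"{n}0.npz",**d)
    print(n,d["mtx"].round(1).tolist(),d["R"].round(3).tolist(),d["t"].round(3).tolist())
E
```

```text
pics
{'clock': 0.0, 'joint_positions': [1.412, 0.508, -0.238, 1.501, 0.126, 1.149, -0.155], 'joint_vel': [0.001, 0.0, -0.002, 0.001, -0.0, -0.001, 0.001], 'effort': [0.001, -62.06, -2.187, -24.965, 0.013, 0.012, 0.0], 'tcp_pos': [0.163, -0.603, 0.404], 'tool_rot': [2.081, 0.279, -2.081], 'ft_force': [0.095, -0.359, 0.513], 'ft_torque': [0.013, 0.004, -0.004], 'finger_gap': 0.086}
scene [[501.4, 0.0, 277.2], [0.0, 501.4, 209.0], [0.0, 0.0, 1.0]] [[-0.698, 0.716, 0.013], [0.513, 0.512, -0.689], [-0.5, -0.474, -0.725]] [0.505, -0.18, 1.508]
top [[378.9, 0.0, 272.5], [0.0, 378.9, 214.6], [0.0, 0.0, 1.0]] [[0.024, -1.0, 0.009], [-0.988, -0.025, -0.154], [0.154, -0.005, -0.988]] [-0.11, 0.593, 1.037]
```

View pics/scene0.png

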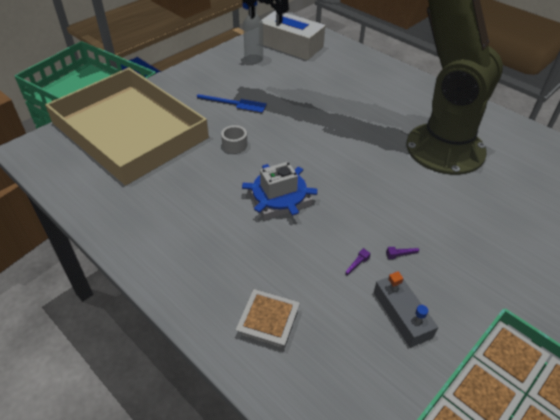

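View pics/top0.png

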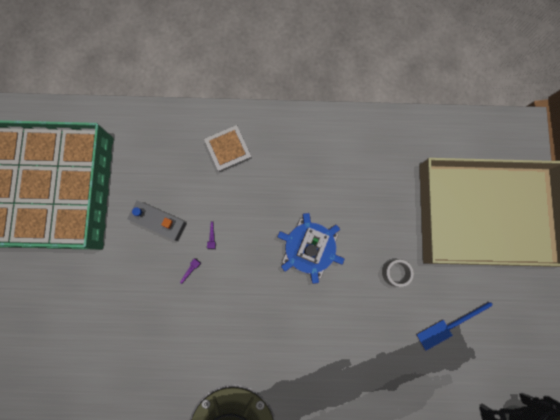

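The orange key head is in the rack at scene (397,279) and top (167,223). What could be taken for it: two purple look-alikes lying at scene (357,262) and (403,251), top (212,236) and (190,270), and the blue pin head at scene (421,312), top (137,211). By the description, I choose the orange one. Next I check it in crops.

```bash
python3 - <<'E'
import cv2, numpy as np
a=cv2.imread("pics/scene0.png");b=cv2.imread("pics/top0.png")
c=lambda im,x,y,w=50:cv2.resize(im[y-w:y+w,x-w:x+w],(390,390),interpolation=cv2.INTER_CUBIC)
cv2.imwrite("pics/crops0.png",np.vstack([np.hstack([c(a,395,285),c(a,280,187)]),np.hstack([c(b,160,222),c(b,311,248)])])[:,:])
im=cv2.imread("pics/crops0.png");cv2.imwrite("pics/crops0.png",cv2.resize(im,(600,600)))
E
```

```text
(no output)
```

View pics/crops0.png

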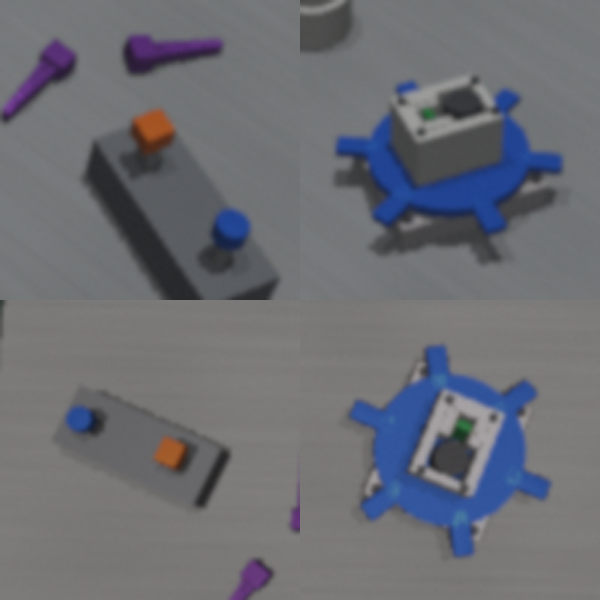

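```bash
cat > h.py <<'E'
import cv2, numpy as np
from scipy.spatial.transform import Rotation as Ro
def ray(d,uv):
    K,R,t=d["mtx"],d["R"],d["t"]
    v=R.T@np.linalg.solve(K,np.array([uv[0],uv[1],1.])); return -R.T@t, v
def plane(d,uv,z):
    o,v=ray(d,uv); return o+v*(z-o[2])/v[2]
def tri(ds,uvs):
    A=np.zeros((3,3));b=np.zeros(3);L=[]
    for d,uv in zip(ds,uvs):
        o,v=ray(d,uv);v=v/np.linalg.norm(v);P=np.eye(3)-np.outer(v,v);A+=P;b+=P@o;L.append((o,P))
    x=np.linalg.solve(A,b); return x,[float(np.linalg.norm(P@(x-o))) for o,P in L]
def mask(im,lo,hi):
    return cv2.inRange(cv2.cvtColor(im,cv2.COLOR_BGR2HSV),np.array(lo),np.array(hi))
def blobs(m,amin=15):
    n,l,s,c=cv2.connectedComponentsWithStats(m)
    return sorted([(int(s[i,4]),c[i].round(1).tolist(),s[i,:4].tolist()) for i in range(1,n) if s[i,4]>=amin],reverse=True)
OR=((5,120,90),(18,255,255)); GR=((45,80,30),(85,255,255)); BL=((105,120,60),(125,255,255)); PU=((130,80,40),(160,255,255))
def proj(d,X):
    c=d["R"]@np.asarray(X)+d["t"];p=d["mtx"]@c;return p[:2]/p[2]
E
python3 - <<'E'
from h import *
T=dict(np.load("top0.npz"));S=dict(np.load("scene0.npz"))
for n,d in(("top",T),("scene",S)):
    for k,c in(("or",OR),("gr",GR),("bl",BL),("pu",PU)): print(n,k,blobs(mask(d["frame"],*c),10)[:6])
E
```

```text
top or [(736, [30.4, 222.9], [15, 210, 31, 27]), (723, [70.3, 223.8], [56, 211, 29, 27]), (692, [35.0, 184.0], [20, 171, 31, 27]), (681, [74.2, 185.1], [60, 172, 29, 27]), (659, [39.7, 146.4], [25, 134, 30, 26]), (646, [78.4, 147.4], [64, 135, 29, 26])]
top gr [(2922, [83.0, 185.6], [0, 121, 113, 128]), (27, [314.7, 240.7], [312, 238, 6, 7])]
top bl [(1576, [309.3, 248.8], [278, 214, 66, 69]), (786, [444.1, 329.2], [417, 303, 75, 47]), (59, [136.4, 211.4], [132, 208, 10, 8])]
top pu [(130, [190.7, 268.7], [181, 259, 19, 24]), (122, [211.0, 238.3], [207, 222, 8, 27])]
scene or [(1777, [484.0, 394.0], [455, 366, 59, 54]), (1499, [512.2, 354.5], [485, 329, 55, 52]), (1142, [267.8, 315.4], [245, 296, 46, 40]), (501, [552.3, 387.5], [539, 366, 21, 42]), (197, [534.1, 414.8], [523, 407, 27, 13]), (179, [446.5, 415.1], [435, 407, 26, 13])]
scene gr [(3847, [67.5, 77.0], [15, 42, 140, 86]), (1396, [499.9, 347.4], [417, 309, 143, 111]), (44, [518.7, 404.6], [509, 389, 21, 31]), (15, [534.1, 380.7], [530, 375, 9, 13])]
scene bl [(1121, [280.1, 195.2], [242, 167, 75, 48]), (407, [238.5, 103.0], [197, 95, 69, 17]), (152, [293.4, 22.8], [282, 17, 26, 12]), (123, [421.4, 311.0], [416, 305, 12, 13]), (95, [143.6, 63.5], [131, 58, 28, 15]), (12, [264.8, 165.8], [263, 165, 5, 3])]
scene pu [(222, [399.6, 251.6], [387, 247, 32, 12]), (200, [358.6, 259.7], [346, 249, 24, 25])]
```

```bash
python3 - <<'E'
from h import *
T=dict(np.load("top0.npz"));S=dict(np.load("scene0.npz"))
for n,d,x,y in(("top",T,167,223),("scene",S,397,279)):
    m=mask(d["frame"],(0,120,90),(18,255,255));z=np.zeros_like(m);z[y-20:y+20,x-20:x+20]=m[y-20:y+20,x-20:x+20];print(n,blobs(z))
x,r=tri([T,S],[(167.5,223.5),(396.5,279)]);print("key",x.round(4),r)
x,r=tri([T,S],[(136.4,211.4),(421.4,311)]);print("pin",x.round(4),r)
# hub corners, tops
print("green",plane(T,(314.7,240.7),.09), tri([T,S],[(314.7,240.7),(272.5,174)]))
for n,uv,z in(("pack",(228,148),.037),("roll",(398,273),.048),("pu1",(211,240),.02),("pu2",(191,268),.02),("shaft",(312,251),.095)): print(n,plane(T,uv,z).round(3))
E
```

```text
top [(72, [166.3, 222.5], [162, 218, 10, 10])]
scene [(102, [395.9, 276.9], [390, 272, 13, 11])]
key [0.5575 0.1941 0.0786] [0.0010356437045368036, 0.0010356437045367854]
pin [0.5895 0.279  0.0826] [0.0008977786274347188, 0.0008977786274347142]
green [ 0.51970417 -0.21188031  0.09      ] (array([ 0.5206152 , -0.21311826,  0.09623459]), [0.0024317907767340123, 0.0024317907767341085])
pack [0.793 0.041 0.037]
roll [ 0.439 -0.451  0.048]
pu1 [0.52 0.08 0.02]
pu2 [0.439 0.134 0.02 ]
shaft [ 0.491 -0.204  0.095]
```

```bash
python3 - <<'E'
from h import *
from bench import manip
s=manip.read_state();R=Ro.from_rotvec(s["tool_rot"]).as_matrix();print(R.round(3))
w=manip.get_image("wrist");C=-w["R"].T@w["t"];print("cam in tool",(R.T@(C-s["tcp_pos"])).round(3),"cam axes in tool",(w["R"]@R).round(3).tolist(),w["mtx"].round(0).tolist())
for tgt in [(0.47,-0.24,0.40)]:
    print((R.T@(np.array(tgt)-s["tcp_pos"])).round(3))
E
```

```text
[[-0.     0.262 -0.965]
 [ 0.002 -0.965 -0.262]
 [-1.    -0.002  0.   ]]
cam in tool [ 0.031  0.    -0.08 ] cam axes in tool [[0.0, 1.0, -0.0], [-0.312, 0.0, 0.95], [0.95, 0.0, 0.312]] [[311.0, 0.0, 280.0], [0.0, 311.0, 208.0], [0.0, 0.0, 1.0]]
[ 0.004 -0.27  -0.391]
```

>>> {"op": "step_arm", "data": {"motion": [{"slide": [0.008, -0.033, -0.048], "delta_rot": [0, 0, 0], "jaw": 0}, {"slide": [0.008, -0.033, -0.048], "delta_rot": [0, 0, 0], "jaw": 0}, {"slide": [0.008, -0.033, -0.048], "delta_rot": [0, 0, 0], "jaw": 0}, {"slide": [0.008, -0.033, -0.048], "delta_rot": [0, 0, 0], "jaw": 0}, {"slide": [0.008, -0.033, -0.048], "delta_rot": [0, 0, 0], "jaw": 0}, {"slide": [0.008, -0.033, -0.048], "delta_rot": [0, 0, 0], "jaw": 0}, {"slide": [0.008, -0.033, -0.048], "delta_rot": [0, 0, 0], "jaw": 0}, {"slide": [0.008, -0.033, -0.048], "delta_rot": [0, 0, 0], "jaw": 0}, {"slide": [0.008, -0.033, -0.048], "delta_rot": [0, 0, 0], "jaw": 0}]}}

```text
clock: 1.27
tcp_pos: [0.5099, -0.1974, 0.328]
tool_rot: [2.085, 0.265, -2.088]
ft_force: [1.0, -1.0, 0.4]
finger_gap: 0.0854
```

```bash
cat > shot.py <<'E'
import sys
from h import *
from bench import manip
n,cam=sys.argv[1],sys.argv[2]
d=manip.get_image(cam);s=manip.read_state()
cv2.imwrite(f"pics/{n}.png",d["frame"]);np.savez(f"{n}.npz",tcp=s["tcp_pos"],rot=s["tool_rot"],**d)
R=Ro.from_rotvec(s["tool_rot"]).as_matrix();print(s["clock"],s["tcp_pos"].round(4) if hasattr(s["tcp_pos"],"round") else s["tcp_pos"],R.round(3).tolist())
E
python3 shot.py hub1 wrist
```

```text
1.325 [ 0.5149 -0.1889  0.3274] [[0.003, 0.26, -0.966], [0.006, -0.966, -0.26], [-1.0, -0.005, -0.004]]
```

View pics/hub1.png

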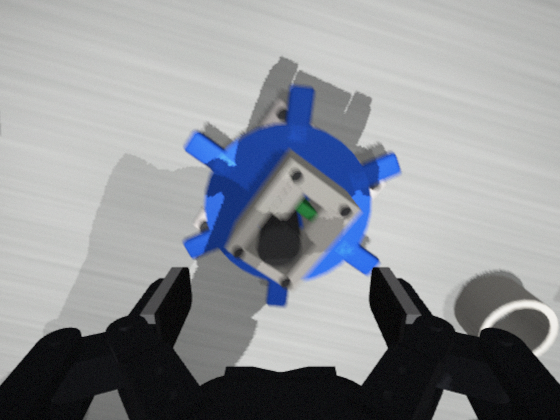

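The hub top shows with the green liner at (307,210) and the dark shaft at (279,241), so hub +x points up and to the right. I turn the tool towards its yaw and look closer.

>>> {"op": "step_arm", "data": {"motion": [{"slide": [0.005, 0.0, 0.0], "delta_rot": [0.15, 0, 0], "jaw": 0}, {"slide": [0.005, 0.0, 0.0], "delta_rot": [0.15, 0, 0], "jaw": 0}, {"slide": [0.005, 0.0, 0.0], "delta_rot": [0.15, 0, 0], "jaw": 0}, {"slide": [0.005, 0, 0], "delta_rot": [0.15, 0, 0], "jaw": 0}, {"slide": [0, 0, 0], "delta_rot": [0, 0, 0], "jaw": 0}]}}

```text
clock: 1.95
tcp_pos: [0.516, -0.1855, 0.3052]
tool_rot: [-2.029, 0.347, 2.031]
ft_force: [0.1, -0.5, -0.3]
finger_gap: 0.0853
```

```bash
python3 shot.py hub2 wrist
```

```text
2.0 [ 0.5161 -0.1855  0.3055] [[0.0, -0.338, -0.941], [0.008, -0.941, 0.338], [-1.0, -0.007, 0.002]]
```

View pics/hub2.png

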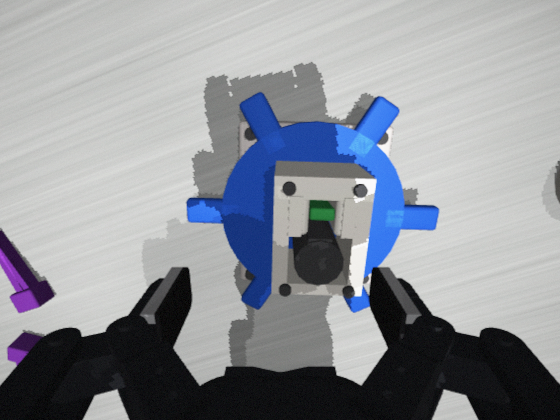

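```bash
python3 - <<'E'
import cv2
a=cv2.imread("pics/hub2.png")[155:305,255:395];cv2.imwrite("pics/hub2c.png",cv2.resize(a,None,fx=4,fy=4,interpolation=cv2.INTER_CUBIC))
E
```

```text
(no output)
```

View pics/hub2c.png

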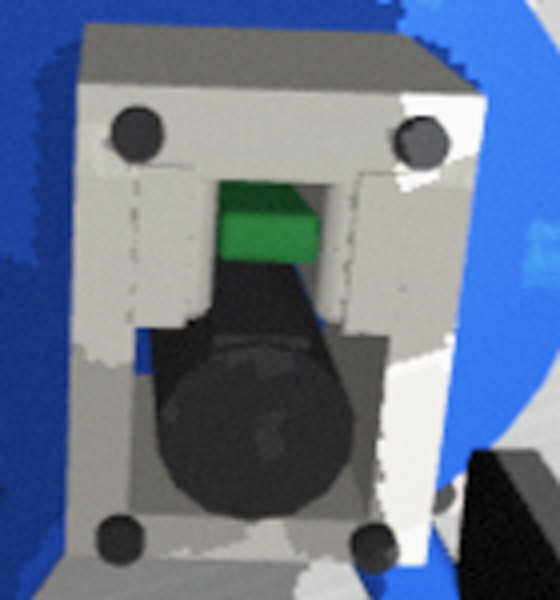

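The close view shows the gap between the lit green liner (edge near image row 220) and the dark shaft flat (top edge near row 240). I fix the hub from its four screw dots and corners, in two views.

```bash
python3 - <<'E'
import cv2
a=cv2.imread("pics/hub1.png")[145:295,220:370];cv2.imwrite("pics/hub1c.png",cv2.resize(a,None,fx=4,fy=4,interpolation=cv2.INTER_CUBIC))
E
```

```text
(no output)
```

View pics/hub1c.png

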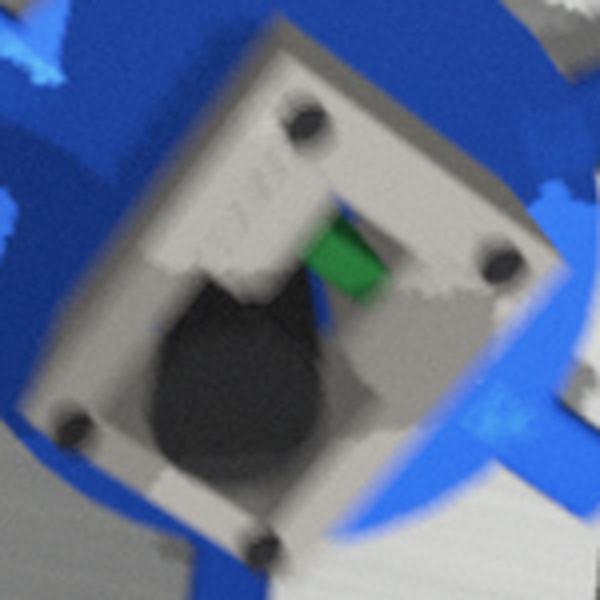

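```bash
python3 - <<'E'
from h import *
A=dict(np.load("hub1.npz"));B=dict(np.load("hub2.npz"))
a=np.array([(306,122),(502,265),(73,430),(262,550)])/4+[220,145]-.375
b=np.array([(137,133),(422,142),(120,540),(374,547)])/4+[255,155]-.375
for p,q in zip(a,b):
    x,r=tri([A,B],[p,q]);print("tri",x.round(4),np.round(r,4),"B@.095",plane(B,q,.095).round(4),"A",plane(A,p,.095).round(4))
c=np.array([(78,85),(487,95),(65,555),(425,567)])/4+[255,155]-.375
P=np.array([plane(B,q,.095) for q in c]);print(P.round(4))
e=lambda i,j:(np.linalg.norm(P[i]-P[j]).round(4),np.degrees(np.arctan2(*(P[j]-P[i])[[1,0]])).round(1))
print("edges",e(0,1),e(2,3),e(2,0),e(3,1))
print("green edge", [plane(B,np.array(q)/4+[255,155]-.375,.095).round(4) for q in((220,257),(318,262),(220,213),(313,212),(213,350),(330,345))])
T=dict(np.load("top0.npz"))
print("B cam",(-B["R"].T@B["t"]).round(3))
E
```

```text
tri [ 0.5455 -0.1998  0.0893] [0.001 0.001] B@.095 [ 0.5459 -0.2005  0.095 ] A [ 0.5476 -0.1989  0.095 ]
tri [ 0.5293 -0.2404  0.0891] [0.0011 0.0011] B@.095 [ 0.5303 -0.24    0.095 ] A [ 0.532  -0.2382  0.095 ]
tri [ 0.4801 -0.1737  0.0918] [0.0011 0.0011] B@.095 [ 0.4809 -0.1748  0.095 ] A [ 0.4829 -0.1734  0.095 ]
tri [ 0.4647 -0.2137  0.092 ] [0.0011 0.0011] B@.095 [ 0.4655 -0.2142  0.095 ] A [ 0.4676 -0.2125  0.095 ]
[[ 0.5557 -0.1948  0.095 ]
 [ 0.534  -0.2509  0.095 ]
 [ 0.4813 -0.1651  0.095 ]
 [ 0.459  -0.2211  0.095 ]]
edges (np.float64(0.0601), np.float64(-111.2)) (np.float64(0.0603), np.float64(-111.7)) (np.float64(0.0801), np.float64(-21.7)) (np.float64(0.0807), np.float64(-21.6))
green edge [array([ 0.5231, -0.206 ,  0.095 ]), array([ 0.5172, -0.22  ,  0.095 ]), array([ 0.5298, -0.2083,  0.095 ]), array([ 0.5252, -0.2216,  0.095 ]), array([ 0.5086, -0.2001,  0.095 ]), array([ 0.5032, -0.2177,  0.095 ])]
B cam [ 0.591 -0.213  0.275]
```

Hub measured: edges 60.1 by 80.1 to 80.7 mm at z 0.095, yaw −21.6°, keyway ≈ (0.514, −0.2106). Next is an oblique side look at the key, to tell which side slopes.

>>> {"op": "step_arm", "data": {"motion": [{"slide": [0.007, -0.052, 0.023], "delta_rot": [0, 0, 0], "jaw": 0}, {"slide": [0.007, -0.052, 0.023], "delta_rot": [0, 0, 0], "jaw": 0}, {"slide": [0.007, -0.052, 0.023], "delta_rot": [0, 0, 0], "jaw": 0}, {"slide": [0.007, -0.052, 0.023], "delta_rot": [0, 0, 0], "jaw": 0}, {"slide": [0.007, -0.052, 0.023], "delta_rot": [0, 0, 0], "jaw": 0}, {"slide": [0, 0, 0], "delta_rot": [0, 0, 0], "jaw": 0}]}}

```text
clock: 2.75
tcp_pos: [0.4951, 0.1046, 0.2729]
tool_rot: [-2.046, 0.326, 2.036]
ft_force: [-0.2, -1.5, 1.2]
finger_gap: 0.0854
```

```bash
python3 shot.py key1 wrist
```

```text
2.8 [0.4955 0.1018 0.273 ] [[0.006, -0.324, -0.946], [0.007, -0.946, 0.324], [-1.0, -0.008, -0.004]]
```

View pics/key1.png

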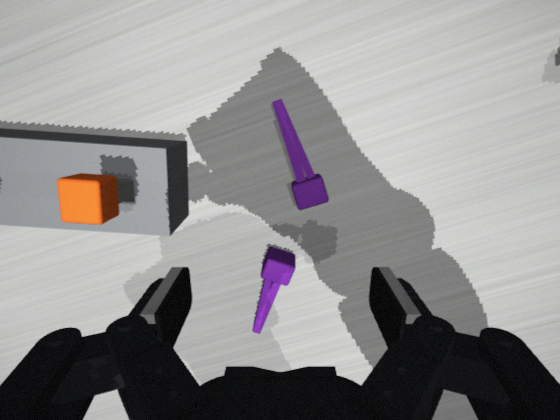

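```bash
python3 - <<'E'
import cv2,numpy as np
a=cv2.imread("pics/key1.png")[120:245,30:200]
a=np.clip(a.astype(float)*1.0,0,255)
b=(255*(a/255)**.6).astype(np.uint8)
cv2.imwrite("pics/key1c.png",cv2.resize(b,None,fx=4.5,fy=4.5,interpolation=cv2.INTER_CUBIC))
E
```

```text
(no output)
```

View pics/key1c.png

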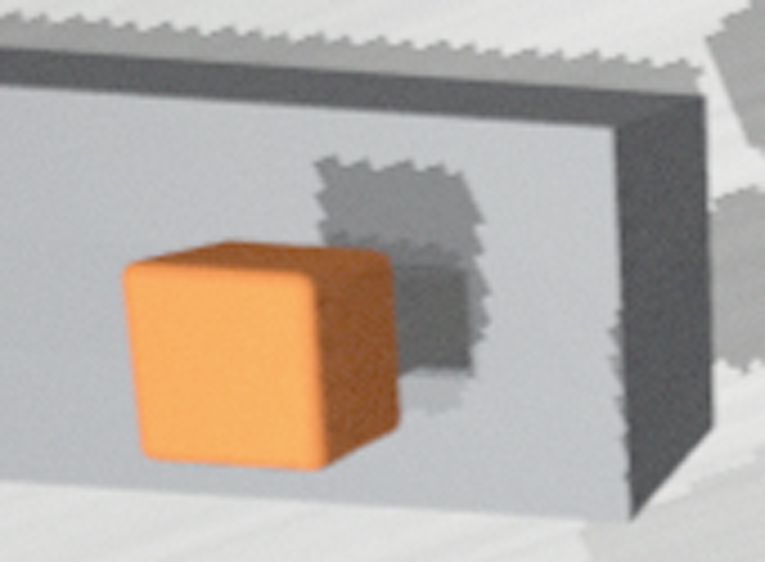

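```bash
python3 - <<'E'
from h import *
from bench import manip
B=dict(np.load("key1.npz"))
c=np.array([(124,262),(312,268),(325,468),(142,458)])/4.5+[30,120]-.39
P=np.array([plane(B,q,.09) for q in c]);m=P.mean(0);print(P.round(4),m.round(4))
for i in range(4):
    v=P[(i+1)%4]-P[i];print(np.linalg.norm(v).round(4),np.degrees(np.arctan2(v[1],v[0])).round(1))
r=np.array([(612,127),(633,518)])/4.5+[30,120]-.39
Q=np.array([plane(B,q,.045) for q in r]);v=Q[1]-Q[0];print("rack end",Q.round(4),np.linalg.norm(v).round(4),np.degrees(np.arctan2(v[1],v[0])).round(1))
s=manip.read_state();R=Ro.from_rotvec(s["tool_rot"]).as_matrix();print(np.round(s["joint_positions"],2))
print("to hover",(R.T@(np.r_[m[:2],.30]-s["tcp_pos"])).round(4))
E
```

```text
[[0.5753 0.1976 0.09  ]
 [0.5679 0.1778 0.09  ]
 [0.5461 0.1882 0.09  ]
 [0.5541 0.208  0.09  ]] [0.5608 0.1929 0.09  ]
0.0211 -110.4
0.0241 154.7
0.0214 68.2
0.0236 -26.2
rack end [[0.5715 0.157  0.045 ]
 [0.5165 0.1793 0.045 ]] 0.0594 157.9
[-0.15  0.48 -0.14  1.99  0.09  0.67 -2.25]
to hover [-0.0259 -0.1076 -0.0324]
```

>>> {"op": "step_arm", "data": {"motion": [{"slide": [-0.013, -0.054, -0.016], "delta_rot": [0.02, 0, 0], "jaw": 0}, {"slide": [-0.013, -0.054, -0.016], "delta_rot": [0.02, 0, 0], "jaw": 0}, {"slide": [0, 0, 0], "delta_rot": [0, 0, 0], "jaw": 0}]}}

```text
clock: 3.18
tcp_pos: [0.5644, 0.1889, 0.301]
tool_rot: [-2.021, 0.375, 2.011]
ft_force: [-0.4, -1.0, 0.5]
finger_gap: 0.0851
```

```bash
python3 shot.py key2 wrist; python3 - <<'E'
import cv2
a=cv2.imread("pics/key2.png")[100:340,180:400];cv2.imwrite("pics/key2c.png",cv2.resize(a,None,fx=2.5,fy=2.5,interpolation=cv2.INTER_CUBIC))
E
```

```text
3.225 [0.5635 0.1864 0.3003] [[0.004, -0.366, -0.931], [0.001, -0.931, 0.366], [-1.0, -0.002, -0.003]]
```

View pics/key2c.png

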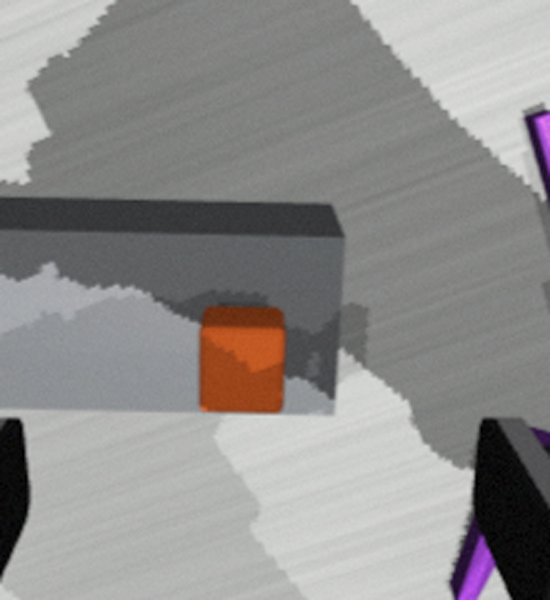

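Seen from above, the orange head's top face spans image columns 260 to 294 and rows 231 to 265. It lies between the jaws but slightly off to the left, so I work out the correction.

```bash
python3 - <<'E'
from h import *
B=dict(np.load("key2.npz"));A=dict(np.load("key1.npz"))
c=np.array([(200,326),(285,327),(284,413),(202,412)])/2.5+[180,100]-.3
a=np.array([(124,262),(312,268),(325,468),(142,458)])/4.5+[30,120]-.39
P=np.array([plane(B,q,.09) for q in c]);m=P.mean(0);print(P.round(4),m.round(4))
for i in range(4):
    v=P[(i+1)%4]-P[i];print(np.linalg.norm(v).round(4),np.degrees(np.arctan2(v[1],v[0])).round(1))
x,r=tri([A,B],[a.mean(0),c.mean(0)]);print("tri",x.round(4),r)
R=Ro.from_rotvec(B["rot"]).as_matrix()
print("slide to head centre, z .237",(R.T@(np.r_[m[:2],.237]-B["tcp"])).round(4), "yaw tool y",np.degrees(np.arctan2(R[1,1],R[0,1])))
r=np.array([(343,236),(335,413)])/2.5+[180,100]-.3
Q=np.array([plane(B,q,.045) for q in r]);v=Q[1]-Q[0];print("rack end",Q.round(4),np.linalg.norm(v).round(4),np.degrees(np.arctan2(v[1],v[0])).round(1))
E
```

```text
[[0.576  0.1989 0.09  ]
 [0.5681 0.1791 0.09  ]
 [0.5457 0.1878 0.09  ]
 [0.5536 0.2076 0.09  ]] [0.5608 0.1933 0.09  ]
0.0213 -111.9
0.024 158.8
0.0213 68.1
0.024 -21.2
tri [0.561  0.1933 0.0895] [0.00012751390109051698, 0.00012751390109051305]
slide to head centre, z .237 [ 0.0633 -0.0053  0.0052] yaw tool y -111.47239796412458
rack end [[0.5717 0.1574 0.045 ]
 [0.5165 0.1794 0.045 ]] 0.0595 158.3
```

>>> {"op": "step_arm", "data": {"motion": [{"slide": [0.015, -0.0025, 0.0025], "delta_rot": [0, 0, 0], "jaw": 0}, {"slide": [0.02, -0.0025, 0.0025], "delta_rot": [0, 0, 0], "jaw": 0}, {"slide": [0.018, 0, 0], "delta_rot": [0, 0, 0], "jaw": 0}, {"slide": [0.008, 0, 0], "delta_rot": [0, 0, 0], "jaw": 0}, {"slide": [0, 0, 0], "delta_rot": [0, 0, 0], "jaw": 0}, {"slide": [0, 0, 0], "delta_rot": [0, 0, 0], "jaw": 0}]}}

```text
clock: 3.98
tcp_pos: [0.5589, 0.1834, 0.2343]
tool_rot: [-2.014, 0.394, 2.015]
ft_force: [0.3, -0.3, 0.2]
finger_gap: 0.0851
```

```bash
cat > go.py <<'E'
import sys
from h import *
from bench import manip
s=manip.read_state();R=Ro.from_rotvec(s["tool_rot"]).as_matrix()
yaw=np.radians(float(sys.argv[4])) # wanted yaw of tool y
y=np.array([np.cos(yaw),np.sin(yaw),0]);x=np.array([0,0,-1.]);W=np.c_[x,y,np.cross(x,y)]
print("t",s["clock"],"tcp",np.round(s["tcp_pos"],4),"F",np.round(s["ft_force"],2),"T",np.round(s["ft_torque"],3),"gap",s["finger_gap"])
print("slide",(R.T@(np.array(list(map(float,sys.argv[1:4])))-s["tcp_pos"])).round(4),"rot",Ro.from_matrix(R.T@W).as_rotvec().round(4),"j",np.round(s["joint_positions"],2))
E
python3 go.py .5608 .1933 .237 -111.6
```

```text
t 3.975 tcp [0.5589 0.1834 0.2343] F [ 0.26 -0.29  0.21] T [-0.001 -0.022  0.018] gap 0.085125435381697
slide [-0.0027 -0.0099  0.0019] rot [-0.0046 -0.0002 -0.0048] j [-0.29  0.63 -0.1   1.8   0.1   0.71 -2.41]
```

>>> {"op": "step_arm", "data": {"motion": [{"slide": [-0.0027, -0.0099, 0.0019], "delta_rot": [-0.0046, 0, -0.0048], "jaw": 0}, {"slide": [0, 0, 0], "delta_rot": [0, 0, 0], "jaw": 0}]}}

```text
clock: 4.22
tcp_pos: [0.5613, 0.1942, 0.2383]
tool_rot: [-2.017, 0.382, 2.013]
ft_force: [-1.6, -0.3, 0.5]
finger_gap: 0.085
```

```bash
python3 go.py .5608 .1933 .237 -111.6
```

```text
t 4.225 tcp [0.5613 0.1942 0.2383] F [-1.59 -0.3   0.52] T [0.044 0.013 0.02 ] gap 0.08500217432263268
slide [0.0013 0.001  0.0001] rot [ 0.0004 -0.0017  0.0021] j [-0.31  0.63 -0.11  1.79  0.1   0.72 -2.41]
```

>>> {"op": "step_arm", "data": {"motion": [{"slide": [0.001, 0.001, 0], "delta_rot": [0, 0, 0], "jaw": 1}, {"slide": [0, 0, 0], "delta_rot": [0, 0, 0], "jaw": 1}, {"slide": [0, 0, 0], "delta_rot": [0, 0, 0], "jaw": 1}, {"slide": [0, 0, 0], "delta_rot": [0, 0, 0], "jaw": 1}, {"slide": [0, 0, 0], "delta_rot": [0, 0, 0], "jaw": 1}, {"slide": [0, 0, 0], "delta_rot": [0, 0, 0], "jaw": 1}], "grip_force": 40}}

```text
clock: 4.97
tcp_pos: [0.5609, 0.1933, 0.2379]
tool_rot: [-2.018, 0.382, 2.012]
ft_force: [-0.5, 0.2, 0.3]
finger_gap: 0.0211
```

>>> {"op": "step_arm", "data": {"motion": [{"slide": [-0.015, 0, 0], "delta_rot": [0, 0, 0], "jaw": 1}, {"slide": [-0.03, 0, 0], "delta_rot": [0, 0, 0], "jaw": 1}, {"slide": [-0.04, 0, 0], "delta_rot": [0, 0, 0], "jaw": 1}, {"slide": [-0.03, 0, 0], "delta_rot": [0, 0, 0], "jaw": 1}, {"slide": [-0.01, 0, 0], "delta_rot": [0, 0, 0], "jaw": 1}, {"slide": [0, 0, 0], "delta_rot": [0, 0, 0], "jaw": 1}]}}

```text
clock: 5.72
tcp_pos: [0.5602, 0.193, 0.3694]
tool_rot: [-2.018, 0.381, 2.012]
ft_force: [0.3, 0.1, -1.7]
finger_gap: 0.0213
```

```bash
python3 shot.py lift1 wrist; python3 - <<'E'
import cv2,numpy as np
a=cv2.imread("pics/lift1.png")[160:420,150:410];a=(255*(a/255.)**.5).astype(np.uint8);cv2.imwrite("pics/lift1c.png",cv2.resize(a,None,fx=2.3,fy=2.3,interpolation=cv2.INTER_CUBIC))
E
```

```text
5.775 [0.5601 0.193  0.3688] [[0.003, -0.367, -0.93], [0.001, -0.93, 0.367], [-1.0, -0.002, -0.002]]
```

View pics/lift1c.png

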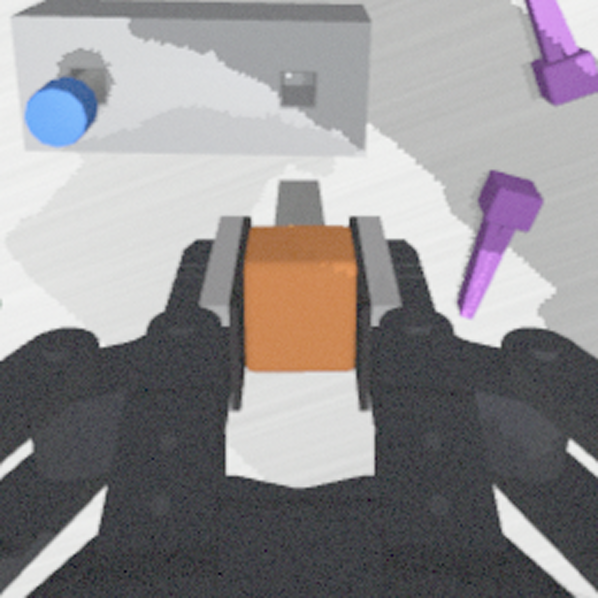

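```bash
python3 - <<'E'
from h import *
B=dict(np.load("lift1.npz"));R=Ro.from_rotvec(B["rot"]).as_matrix()
f=lambda q,z:(R.T@(plane(B,np.array(q)/2.3+[150,160]-.28,z)-B["tcp"])).round(4)
dz=.3688-.2379
print("tip edge",f((279,181),.01+dz),f((320,181),.01+dz))
print("head top front corners",f((245,262),.09+dz),f((356,262),.09+dz),"back",f((246,370),.09+dz),f((355,370),.09+dz))
print("head bottom front",f((250,228),.07+dz),f((352,228),.07+dz))
E
```

```text
tip edge [ 0.2279 -0.0061  0.0068] [0.2279 0.0063 0.0068]
head top front corners [ 0.148  -0.0099 -0.0118] [ 0.1479  0.0108 -0.0119] back [ 0.1479 -0.0103  0.0122] [0.1479 0.0112 0.0121]
head bottom front [ 0.168  -0.0104 -0.0085] [ 0.1679  0.0115 -0.0086]
```

```bash
python3 - <<'E'
from h import *
B=dict(np.load("lift1.npz"));R=Ro.from_rotvec(B["rot"]).as_matrix();D=B["depth"];C=-B["R"].T@B["t"]
o=B["R"].T
def P(u,v):
    d=D[v,u];c=np.linalg.solve(B["mtx"],[u,v,1.])*d;return R.T@(o@(c-B["t"])-B["tcp"])
for v in list(range(234,268,2))+list(range(268,326,8)):
    p=[P(u,v) for u in (276,280,284)];print(v,np.mean(p,0).round(4),B["frame"][v,280])
E
```

```text
234 [ 0.3676 -0.      0.0624] [209 211 211]
236 [ 0.3689 -0.      0.0655] [218 219 218]
238 [ 0.2737 -0.0006  0.0265] [130 131 131]
240 [2.211e-01 1.000e-04 5.000e-03] [66 69 69]
242 [2.152e-01 2.000e-04 3.700e-03] [68 67 68]
244 [2.096e-01 2.000e-04 2.600e-03] [65 67 66]
246 [2.046e-01 2.000e-04 1.600e-03] [65 66 67]
248 [0.2    0.0002 0.0008] [65 66 64]
250 [ 0.1952  0.0002 -0.0002] [65 66 65]
252 [ 0.1914  0.0002 -0.0008] [66 67 66]
254 [ 0.1873  0.0002 -0.0016] [63 66 65]
256 [ 0.1827  0.0002 -0.0027] [67 68 68]
258 [ 0.1659  0.0002 -0.0101] [ 24  51 103]
260 [ 0.1633  0.0002 -0.0103] [ 24  54 120]
262 [ 0.161   0.0002 -0.0105] [ 15  47 112]
264 [ 0.1592  0.0002 -0.0104] [ 19  51 117]
266 [ 0.1571  0.0002 -0.0105] [ 19  50 115]
268 [ 0.1546  0.0002 -0.0109] [ 22  51 113]
276 [ 0.1488  0.0002 -0.0102] [ 31  74 160]
284 [ 0.148   0.0003 -0.0067] [ 28  71 166]
292 [ 0.1476  0.0002 -0.003 ] [ 29  75 166]
300 [0.1473 0.0003 0.0008] [ 32  77 168]
308 [0.1475 0.0003 0.0051] [ 25  73 162]
316 [0.1469 0.0003 0.0089] [ 28  72 163]
324 [ 0.3681 -0.      0.1895] [195 197 196]
```

```bash
cat > tilt.py <<'E'
import sys
from h import *
B=dict(np.load(sys.argv[1]+".npz"));R=Ro.from_rotvec(B["rot"]).as_matrix();D=B["depth"]
def cl(v0,v1,u0,u1):
    v,u=np.mgrid[v0:v1,u0:u1];d=D[v,u].ravel();c=np.linalg.solve(B["mtx"],np.vstack([u.ravel(),v.ravel(),np.ones(u.size)]))*d
    return (R.T@(B["R"].T@(c-B["t"][:,None])-B["tcp"][:,None])).T
a=list(map(int,sys.argv[2:]))  # blade v0 v1, headtop v0 v1, headfront v0 v1
b=cl(a[0],a[1],274,287);A=np.c_[b[:,0],b[:,1],np.ones(len(b))];k=np.linalg.lstsq(A,b[:,2],rcond=None)[0];print("blade dz/dx",k[0].round(4),"minus .125 = tilt",(k[0]-.125).round(4),"z at x=.19",(k@[.19,0,1]).round(4),"yaw dz/dy",k[1].round(3))
b=cl(a[2],a[3],262,299);A=np.c_[b[:,2],b[:,1],np.ones(len(b))];k=np.linalg.lstsq(A,b[:,0],rcond=None)[0];print("head top dx/dz",k.round(4))
b=cl(a[4],a[5],262,299);A=np.c_[b[:,0],b[:,1],np.ones(len(b))];k=np.linalg.lstsq(A,b[:,2],rcond=None)[0];print("head front dz/dx",k.round(4),"dz/dy=yaw")
E
python3 tilt.py lift1 240 257 278 318 261 270
```

```text
blade dz/dx 0.1949 minus .125 = tilt 0.0699 z at x=.19 -0.0011 yaw dz/dy 0.005
head top dx/dz [0.6861 0.0033 0.1473]
head front dz/dx [ 0.5071 -0.001  -0.0907] dz/dy=yaw
```

```bash
python3 tilt.py lift1 240 257 282 314 261 269;python3 tilt.py lift1 242 256 284 312 260 266
```

```text
blade dz/dx 0.1949 minus .125 = tilt 0.0699 z at x=.19 -0.0011 yaw dz/dy 0.005
head top dx/dz [0.6186 0.0045 0.1474]
head front dz/dx [ 0.5151 -0.0012 -0.0922] dz/dy=yaw
blade dz/dx 0.1941 minus .125 = tilt 0.0691 z at x=.19 -0.0011 yaw dz/dy 0.005
head top dx/dz [0.7718 0.0043 0.1475]
head front dz/dx [ 0.5111 -0.0016 -0.0926] dz/dy=yaw
```

The depth profile of the held blade leans 0.195, which is the 0.125 taper plus about 0.07 rad of tilt in the grip. So the sloping face is on the far (+x hub) side and no half turn is needed. I level the key while moving over the hub.

>>> {"op": "step_arm", "data": {"motion": [{"slide": [0, 0.03, -0.008], "delta_rot": [0, 0.035, 0], "jaw": 1}, {"slide": [0, 0.05, -0.013], "delta_rot": [0, 0.035, 0], "jaw": 1}, {"slide": [0, 0.055, -0.013], "delta_rot": [0, 0, 0], "jaw": 1}, {"slide": [0, 0.055, -0.013], "delta_rot": [0, 0, 0], "jaw": 1}, {"slide": [0, 0.055, -0.013], "delta_rot": [0, 0, 0], "jaw": 1}, {"slide": [0, 0.055, -0.013], "delta_rot": [0, 0, 0], "jaw": 1}, {"slide": [0, 0.05, -0.013], "delta_rot": [0, 0, 0], "jaw": 1}, {"slide": [0, 0.03, -0.008], "delta_rot": [0, 0, 0], "jaw": 1}, {"slide": [0, 0, 0], "delta_rot": [0, 0, 0], "jaw": 1}, {"slide": [0, 0, 0], "delta_rot": [0, 0, 0], "jaw": 1}]}}

```text
clock: 7.02
tcp_pos: [0.5038, -0.2055, 0.3592]
tool_rot: [-2.073, 0.395, 1.971]
ft_force: [0.1, 0.2, -1.3]
finger_gap: 0.0212
```

```bash
python3 go.py .5085 -.2084 .353 -111.6; python3 shot.py over1 wrist; python3 tilt.py over1 240 257 282 314 261 269
```

```text
t 7.025 tcp [ 0.5038 -0.2055  0.3592] F [ 0.06  0.21 -1.27] T [ 0.066  0.029 -0.016] gap 0.021194991043988604
slide [ 0.0064  0.001  -0.0051] rot [ 0.004  -0.0511 -0.0033] j [ 0.39  0.41 -0.07  1.81  0.04  0.88 -1.64]
7.075 [ 0.5038 -0.2055  0.3592] [[0.046, -0.364, -0.93], [-0.022, -0.931, 0.364], [-0.999, 0.004, -0.051]]
blade dz/dx 0.3337 minus .125 = tilt 0.2087 z at x=.19 -0.0028 yaw dz/dy -0.007
head top dx/dz [0.9338 0.0015 0.1479]
head front dz/dx [ 0.4939 -0.0012 -0.089 ] dz/dy=yaw
```

View pics/over1.png

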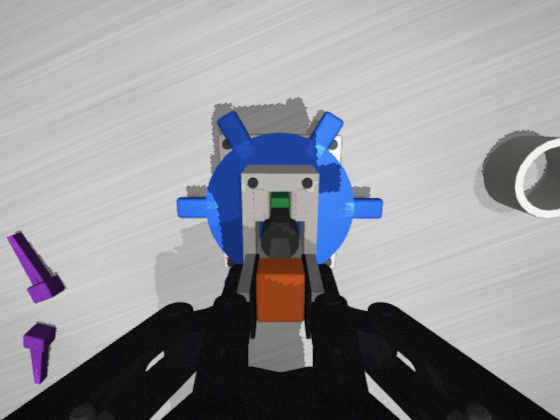

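The wrist view shows the held key over the hub, with the liner at (280,199) and the shaft at (280,238). The blade is dark against the shaft, so I read the depth profile.

```bash
cat > prof.py <<'E'
import sys
from h import *
B=dict(np.load(sys.argv[1]+".npz"));R=Ro.from_rotvec(B["rot"]).as_matrix();D=B["depth"]
vs=[];ps=[]
for v in range(int(sys.argv[2]),int(sys.argv[3])):
    p=[]
    for u in range(275,287):
        c=np.linalg.solve(B["mtx"],[u,v,1.])*D[v,u];p.append(R.T@(B["R"].T@(c-B["t"])-B["tcp"]))
    m=np.median(p,0);vs.append(v);ps.append(m)
ps=np.array(ps)
if len(sys.argv)>4:
    for v,p in zip(vs,ps):print(v,p.round(4))
k=(ps[:,0]>.174)&(ps[:,0]<.2275);q=ps[k]
from scipy.odr import ODR,Data,Model
s=np.polyfit(q[:,0],q[:,2],1)
print(k.sum(),"x",q[:,0].min().round(4),q[:,0].max().round(4),"slope",s[0].round(4),"tilt",(s[0]-.125).round(4),"z at .19",np.polyval(s,.19).round(4),"z at .2279",np.polyval(s,.2279).round(4))
E
python3 prof.py lift1 238 260; python3 prof.py over1 232 262 1
```

```text
19 x 0.1812 0.2243 slope 0.195 tilt 0.07 z at .19 -0.0011 z at .2279 0.0062
232 [0.2615 0.0006 0.0158]
233 [0.261  0.0006 0.0165]
234 [0.2614 0.0006 0.0175]
235 [0.2613 0.0006 0.0184]
236 [0.2615 0.0006 0.0193]
237 [0.2611 0.0006 0.02  ]
238 [0.261  0.0006 0.0209]
239 [0.2246 0.0006 0.0057]
240 [0.2217 0.0006 0.0051]
241 [0.2195 0.0006 0.0049]
242 [0.2164 0.0006 0.0042]
243 [0.2134 0.0006 0.0035]
244 [0.2107 0.0006 0.003 ]
245 [0.2081 0.0006 0.0025]
246 [0.2057 0.0006 0.002 ]
247 [0.2031 0.0006 0.0015]
248 [0.2006 0.0006 0.001 ]
249 [0.1984 0.0006 0.0006]
250 [0.1964 0.0006 0.0002]
251 [ 0.1941  0.0006 -0.0002]
252 [ 0.1916  0.0006 -0.0008]
253 [ 0.1896  0.0004 -0.0012]
254 [ 0.1876  0.0006 -0.0016]
255 [ 0.1858  0.0006 -0.0019]
256 [ 0.1834  0.0006 -0.0024]
257 [ 0.1815  0.0006 -0.0028]
258 [ 0.1666  0.0006 -0.0099]
259 [ 0.1651  0.0006 -0.0102]
260 [ 0.1641  0.0006 -0.0101]
261 [ 0.1628  0.0006 -0.0103]
19 x 0.1815 0.2246 slope 0.1977 tilt 0.0727 z at .19 -0.0011 z at .2279 0.0064
```

```bash
cat > tip.py <<'E'
import sys
from h import *
from bench import manip
H=np.array([.5094,-.2087,0]);HY=np.radians(-21.6);HR=Ro.from_euler('z',HY).as_matrix()
TT=np.array([.2279,.0002,.0099]);TI=.071
s=manip.read_state();R=Ro.from_rotvec(s["tool_rot"]).as_matrix()
tip=HR.T@(s["tcp_pos"]+R@TT-H)
Kd=R@Ro.from_euler('y',-TI).as_matrix() # key frame: x down,z = -key x
print("t",round(s["clock"],2),"tip hub frame mm",(tip*1000).round(2),"depth below mouth",round(95-tip[2]*1000,1),"down axis in hub",(HR.T@Kd[:,0]).round(3),"yaw err deg",np.degrees(np.arctan2(*(HR.T@-Kd[:,2])[[1,0]])).round(2))
print("F hub",(HR.T@s["ft_force"]).round(2),"T",np.round(s["ft_torque"],3),"gap",round(s["finger_gap"],4),"tcp",np.round(s["tcp_pos"],4))
# to target (hub mm)
if len(sys.argv)>1:
    tg=np.array(list(map(float,sys.argv[1:4])))/1000
    y=HR@[0,-1,0];x=np.array([0,0,-1.]);W=np.c_[x,y,np.cross(x,y)]@Ro.from_euler('y',TI).as_matrix()
    print("slide",(R.T@(H+HR@tg-W@TT-s["tcp_pos"])).round(4),"rot",Ro.from_matrix(R.T@W).as_rotvec().round(4))
E
python3 tip.py 5.3 0 115
python3 - <<'E'
from h import *
B=dict(np.load("hub2.npz"));D=B["depth"]
H=np.array([.5094,-.2087,0]);HR=Ro.from_euler('z',np.radians(-21.6)).as_matrix()
for v in range(204,256,2):
    r=[]
    for u in(316,320,324):
        c=np.linalg.solve(B["mtx"],[u,v,1.])*D[v,u];r.append(HR.T@(B["R"].T@(c-B["t"])-H))
    print(v,(np.median(r,0)*1000).round(1))
E
```

```text
t 7.08 tip hub frame mm [-4.6300e+00 -1.2000e-01  1.3109e+02] depth below mouth -36.1 down axis in hub [-0.02  -0.004 -1.   ] yaw err deg 0.23
F hub [-0.69  0.2  -0.88] T [ 0.024  0.069 -0.03 ] gap 0.021 tcp [ 0.5038 -0.2055  0.3592]
slide [ 0.0164  0.0007 -0.0045] rot [ 0.0044  0.0199 -0.0035]
204 [17.  -0.1 80.7]
206 [18.   0.7 87.8]
208 [18.4  1.5 93.6]
210 [17.7  1.4 94.7]
212 [16.3  1.4 94.8]
214 [15.2  1.4 95.3]
216 [13.7  1.2 94.6]
218 [12.8  1.3 95.8]
220 [11.1  1.  94.8]
222 [-1.1 -3.1 65.8]
224 [-1.4 -2.8 69. ]
226 [-1.3 -2.3 73.3]
228 [-1.2 -1.9 76.8]
230 [-1.1 -1.4 80.9]
232 [-1.5 -1.2 83.4]
234 [-1.5 -0.7 87.1]
236 [-1.6 -0.4 90.1]
238 [-1.2  0.1 94.3]
240 [-2.   0.2 95.4]
242 [-2.8  0.3 96.7]
244 [-3.8  0.4 97.6]
246 [-5.3  0.1 97.1]
248 [-6.9 -0.  96.8]
250 [-7.9 -0.  97.5]
252 [-9.5 -0.1 97.3]
254 [-10.9  -0.2  96.9]
```

Depth puts the shaft's flat at hub x ≈ −1.3 and the liner edge at ≈ 10.9, so binding is expected near 40 mm depth, to be checked by feel. I align first.

>>> {"op": "step_arm", "data": {"motion": [{"slide": [0.008, 0.0007, -0.004], "delta_rot": [0.004, 0.02, -0.0035], "jaw": 1}, {"slide": [0.004, 0, 0], "delta_rot": [0, 0, 0], "jaw": 1}, {"slide": [0, 0, 0], "delta_rot": [0, 0, 0], "jaw": 1}]}}

```text
clock: 7.45
tcp_pos: [0.5087, -0.2041, 0.3464]
tool_rot: [-2.093, 0.391, 1.952]
ft_force: [0.2, 0.9, -0.5]
finger_gap: 0.0215
```

```bash
python3 tip.py 4.5 0 101
```

```text
t 7.45 tip hub frame mm [  3.58   4.14 118.36] depth below mouth -23.4 down axis in hub [-0.002  0.001 -1.   ] yaw err deg 0.36
F hub [-0.13  0.89 -0.47] T [0.026 0.077 0.028] gap 0.0215 tcp [ 0.5087 -0.2041  0.3464]
slide [0.0174 0.0039 0.0007] rot [0.0062 0.0017 0.0016]
```

>>> {"op": "step_arm", "data": {"motion": [{"slide": [0.004, 0.004, 0], "delta_rot": [0.006, 0, 0], "jaw": 1}, {"slide": [0.004, 0, 0], "delta_rot": [0, 0, 0], "jaw": 1}, {"slide": [0, 0, 0], "delta_rot": [0, 0, 0], "jaw": 1}]}}

```text
clock: 7.82
tcp_pos: [0.5078, -0.2076, 0.3382]
tool_rot: [-2.089, 0.396, 1.949]
ft_force: [-0.3, -0.1, 0.5]
finger_gap: 0.0216
```

```bash
python3 tip.py 4.5 0 101
```

```text
t 7.83 tip hub frame mm [  4.01   0.63 110.16] depth below mouth -15.2 down axis in hub [-0.002  0.002 -1.   ] yaw err deg 0.06
F hub [-0.27 -0.2   0.45] T [0.016 0.073 0.034] gap 0.0216 tcp [ 0.5078 -0.2076  0.3382]
slide [0.0092 0.0003 0.0006] rot [0.0009 0.0019 0.0017]
```

Take a look with the tip near the mouth, before entering.

>>> {"op": "step_arm", "data": {"motion": [{"slide": [0.006, 0.0003, 0], "delta_rot": [0, 0, 0], "jaw": 1}, {"slide": [0, 0, 0], "delta_rot": [0, 0, 0], "jaw": 1}]}}

```text
clock: 8.07
tcp_pos: [0.5081, -0.2081, 0.3318]
tool_rot: [-2.089, 0.396, 1.949]
ft_force: [-0.5, 1.0, -0.4]
finger_gap: 0.0209
```

```bash
python3 shot.py ent1 wrist; python3 tip.py 4.5 0 98; python3 - <<'E'
import cv2,numpy as np
a=cv2.imread("pics/ent1.png")[150:290,210:350];a=(255*(a/255.)**.5).astype(np.uint8);cv2.imwrite("pics/ent1c.png",cv2.resize(a,None,fx=4.2,fy=4.2,interpolation=cv2.INTER_CUBIC))
E
```

```text
8.125 [ 0.5082 -0.2082  0.3322] [[0.065, -0.367, -0.928], [-0.024, -0.93, 0.367], [-0.998, -0.002, -0.07]]
t 8.12 tip hub frame mm [  4.69   0.25 104.12] depth below mouth -9.1 down axis in hub [-0.001  0.002 -1.   ] yaw err deg 0.05
F hub [ 0.62  0.13 -0.31] T [0.009 0.116 0.069] gap 0.0215 tcp [ 0.5082 -0.2082  0.3322]
slide [ 0.0061 -0.0001  0.0009] rot [0.0007 0.0013 0.0017]
```

View pics/ent1c.png

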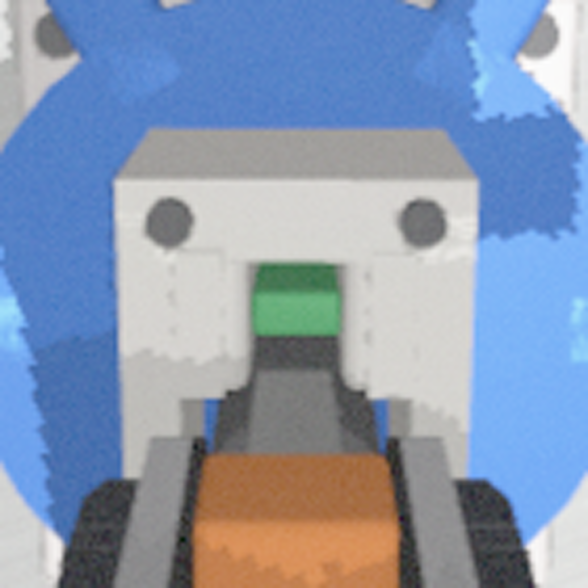

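The blade tip edge sits at image (279.5,238) and the liner edge at row 230. Laterally the tip is about 0.6 mm left of the slot centre. I check it in x.

```bash
python3 - <<'E'
from h import *
B=dict(np.load("ent1.npz"))
H=np.array([.5094,-.2087,0]);HR=Ro.from_euler('z',np.radians(-21.6)).as_matrix()
f=lambda q,z:(HR.T@(plane(B,np.array(q)/4.2+[210,150]-.38,z)-H)*1000).round(2)
print("tip",f((250,369),.1041),f((333,369),.1041));print("liner",f((252,336),.095),f((341,336),.095))
print("corners",f((115,180),.095),f((478,180),.095))
E
python3 prof.py ent1 230 262
```

```text
tip [  8.31   7.61 104.1 ] [  8.34  -6.01 104.1 ]
liner [11.01  7.58 95.  ] [11.04 -7.58 95.  ]
corners [38.05 30.04 95.  ] [ 38.15 -29.95  95.  ]
19 x 0.1821 0.2249 slope 0.194 tilt 0.069 z at .19 -0.0008 z at .2279 0.0066
```

>>> {"op": "step_arm", "data": {"motion": [{"slide": [0.002, 0.0006, 0.0004], "delta_rot": [0, 0, 0], "jaw": 1}, {"slide": [0.004, 0, 0], "delta_rot": [0, 0, 0], "jaw": 1}, {"slide": [0.003, 0, 0], "delta_rot": [0, 0, 0], "jaw": 1}, {"slide": [0, 0, 0], "delta_rot": [0, 0, 0], "jaw": 1}]}}

```text
clock: 8.62
tcp_pos: [0.5082, -0.2089, 0.3226]
tool_rot: [-2.09, 0.396, 1.948]
ft_force: [-0.0, 0.4, -1.2]
finger_gap: 0.021
```

```bash
python3 tip.py 4.4 -0.4 86
```

```text
t 8.62 tip hub frame mm [ 5.04 -0.4  94.56] depth below mouth 0.4 down axis in hub [-0.001  0.002 -1.   ] yaw err deg 0.05
F hub [-0.16  0.39 -1.22] T [ 0.099  0.019 -0.002] gap 0.021 tcp [ 0.5082 -0.2089  0.3226]
slide [ 0.0085 -0.0004  0.0015] rot [0.0007 0.0011 0.0017]
```

>>> {"op": "step_arm", "data": {"motion": [{"slide": [0.003, 0, 0.0007], "delta_rot": [0, 0, 0], "jaw": 1}, {"slide": [0.003, 0, 0.0006], "delta_rot": [0, 0, 0], "jaw": 1}, {"slide": [0.003, 0, 0.0005], "delta_rot": [0, 0, 0], "jaw": 1}, {"slide": [0, 0, 0], "delta_rot": [0, 0, 0], "jaw": 1}]}}

```text
clock: 9.12
tcp_pos: [0.5071, -0.2083, 0.3128]
tool_rot: [-2.09, 0.396, 1.948]
ft_force: [0.6, -1.1, -0.9]
finger_gap: 0.0209
```

```bash
python3 tip.py 3.7 -0.4 76
```

```text
t 9.12 tip hub frame mm [ 3.77 -0.3  84.8 ] depth below mouth 10.2 down axis in hub [-0.001  0.002 -1.   ] yaw err deg 0.05
F hub [ 0.92 -0.8  -0.86] T [ 0.041  0.107 -0.009] gap 0.0209 tcp [ 0.5071 -0.2083  0.3128]
slide [ 0.0088 -0.0003  0.0009] rot [0.0007 0.0011 0.0018]
```

In, without contact. I continue down.

>>> {"op": "step_arm", "data": {"motion": [{"slide": [0.003, 0, 0.0003], "delta_rot": [0, 0, 0], "jaw": 1}, {"slide": [0.003, 0, 0.0003], "delta_rot": [0, 0, 0], "jaw": 1}, {"slide": [0.003, 0, 0.0003], "delta_rot": [0, 0, 0], "jaw": 1}, {"slide": [0, 0, 0], "delta_rot": [0, 0, 0], "jaw": 1}]}}

```text
clock: 9.62
tcp_pos: [0.5069, -0.2082, 0.3032]
tool_rot: [-2.09, 0.396, 1.948]
ft_force: [-0.6, 0.4, -1.2]
finger_gap: 0.021
```

```bash
python3 tip.py 3.2 -0.3 67
```

```text
t 9.62 tip hub frame mm [ 3.53 -0.3  75.13] depth below mouth 19.9 down axis in hub [-0.001  0.002 -1.   ] yaw err deg 0.05
F hub [-0.69  0.1  -1.15] T [0.027 0.101 0.017] gap 0.021 tcp [ 0.5069 -0.2082  0.3032]
slide [ 0.0081 -0.0004  0.0011] rot [0.0008 0.0011 0.0018]
```

>>> {"op": "step_arm", "data": {"motion": [{"slide": [0.003, 0, 0.0004], "delta_rot": [0, 0, 0], "jaw": 1}, {"slide": [0.003, 0, 0.0004], "delta_rot": [0, 0, 0], "jaw": 1}, {"slide": [0.002, 0, 0.0003], "delta_rot": [0, 0, 0], "jaw": 1}, {"slide": [0, 0, 0], "delta_rot": [0, 0, 0], "jaw": 1}]}}

```text
clock: 10.12
tcp_pos: [0.5064, -0.208, 0.2945]
tool_rot: [-2.09, 0.396, 1.948]
ft_force: [0.1, -0.1, -1.1]
finger_gap: 0.0213
```

```bash
python3 tip.py 2.7 -0.3 62
```

```text
t 10.12 tip hub frame mm [ 2.99 -0.26 66.49] depth below mouth 28.5 down axis in hub [-0.001  0.002 -1.   ] yaw err deg 0.05
F hub [ 0.15 -0.03 -1.07] T [ 0.027  0.12  -0.033] gap 0.0213 tcp [ 0.5064 -0.208   0.2945]
slide [ 0.0044 -0.0003  0.0008] rot [0.0008 0.001  0.0018]
```

>>> {"op": "step_arm", "data": {"motion": [{"slide": [0.002, 0, 0.0003], "delta_rot": [0, 0, 0], "jaw": 1}, {"slide": [0.002, 0, 0.0003], "delta_rot": [0, 0, 0], "jaw": 1}, {"slide": [0, 0, 0], "delta_rot": [0, 0, 0], "jaw": 1}]}}

```text
clock: 10.5
tcp_pos: [0.5061, -0.2079, 0.2903]
tool_rot: [-2.09, 0.396, 1.948]
ft_force: [0.6, -0.3, -0.0]
finger_gap: 0.021
```

```bash
python3 tip.py 2.4 -0.3 58
```

```text
t 10.5 tip hub frame mm [ 2.75 -0.28 62.3 ] depth below mouth 32.7 down axis in hub [-0.001  0.002 -1.   ] yaw err deg 0.05
F hub [ 0.65 -0.09 -0.05] T [-0.005  0.088  0.03 ] gap 0.021 tcp [ 0.5061 -0.2079  0.2903]
slide [ 0.0043 -0.0004  0.0008] rot [0.0008 0.0008 0.0018]
```

>>> {"op": "step_arm", "data": {"motion": [{"slide": [0.0015, 0, 0.0002], "delta_rot": [0, 0, 0], "jaw": 1}, {"slide": [0.0015, 0, 0.0002], "delta_rot": [0, 0, 0], "jaw": 1}, {"slide": [0, 0, 0], "delta_rot": [0, 0, 0], "jaw": 1}]}}

```text
clock: 10.88
tcp_pos: [0.5059, -0.2078, 0.2871]
tool_rot: [-2.091, 0.396, 1.948]
ft_force: [0.3, -0.4, -0.4]
finger_gap: 0.0211
```

```bash
python3 tip.py 2.3 -0.3 56
```

```text
t 10.88 tip hub frame mm [ 2.6  -0.29 59.11] depth below mouth 35.9 down axis in hub [-0.001  0.002 -1.   ] yaw err deg 0.05
F hub [ 0.42 -0.3  -0.37] T [0.059 0.054 0.02 ] gap 0.0211 tcp [ 0.5059 -0.2078  0.2871]
slide [ 0.0031 -0.0004  0.0007] rot [0.0007 0.0007 0.0018]
```

>>> {"op": "step_arm", "data": {"motion": [{"slide": [0.0012, 0, 0.0002], "delta_rot": [0, 0, 0], "jaw": 1}, {"slide": [0.001, 0, 0.0002], "delta_rot": [0, 0, 0], "jaw": 1}, {"slide": [0, 0, 0], "delta_rot": [0, 0, 0], "jaw": 1}]}}

```text
clock: 11.25
tcp_pos: [0.5057, -0.2077, 0.2848]
tool_rot: [-2.091, 0.396, 1.948]
ft_force: [-0.6, -0.9, -0.8]
finger_gap: 0.0213
```

```bash
python3 tip.py 2.3 -0.3 55
```

```text
t 11.25 tip hub frame mm [ 2.34 -0.24 56.72] depth below mouth 38.3 down axis in hub [-0.001  0.002 -1.   ] yaw err deg 0.05
F hub [-0.22 -1.06 -0.76] T [0.001 0.078 0.036] gap 0.0213 tcp [ 0.5057 -0.2077  0.2848]
slide [ 0.0017 -0.0003  0.0003] rot [0.0008 0.0007 0.0018]
```

>>> {"op": "step_arm", "data": {"motion": [{"slide": [0.001, 0, 0.0001], "delta_rot": [0, 0, 0], "jaw": 1}, {"slide": [0.0007, 0, 0.0001], "delta_rot": [0, 0, 0], "jaw": 1}, {"slide": [0, 0, 0], "delta_rot": [0, 0, 0], "jaw": 1}]}}

```text
clock: 11.62
tcp_pos: [0.5056, -0.2077, 0.283]
tool_rot: [-2.091, 0.396, 1.948]
ft_force: [-0.1, 0.2, 0.2]
finger_gap: 0.0211
```

```bash
python3 tip.py 2.3 -0.3 54
```

```text
t 11.62 tip hub frame mm [ 2.33 -0.29 54.97] depth below mouth 40.0 down axis in hub [-0.001  0.002 -1.   ] yaw err deg 0.05
F hub [-0.16  0.15  0.2 ] T [-0.     0.076  0.027] gap 0.0211 tcp [ 0.5056 -0.2077  0.283 ]
slide [ 0.001  -0.0004  0.0002] rot [0.0007 0.0005 0.0018]
```

>>> {"op": "step_arm", "data": {"motion": [{"slide": [0.0008, 0, 0.0001], "delta_rot": [0, 0, 0], "jaw": 1}, {"slide": [0, 0, 0], "delta_rot": [0, 0, 0], "jaw": 1}]}}

```text
clock: 11.88
tcp_pos: [0.5056, -0.2077, 0.2821]
tool_rot: [-2.091, 0.396, 1.948]
ft_force: [0.7, -0.1, -1.6]
finger_gap: 0.0212
```

```bash
python3 tip.py 2.3 -0.3 54
```

```text
t 11.88 tip hub frame mm [ 2.28 -0.27 54.11] depth below mouth 40.9 down axis in hub [-0.001  0.002 -1.   ] yaw err deg 0.05
F hub [ 0.68  0.18 -1.64] T [ 0.014  0.032 -0.056] gap 0.0212 tcp [ 0.5056 -0.2077  0.2821]
slide [ 0.0001 -0.0004  0.0001] rot [0.0007 0.0005 0.0018]
```

>>> {"op": "step_arm", "data": {"motion": [{"slide": [0.0008, 0, 0.0001], "delta_rot": [0, 0, 0], "jaw": 1}, {"slide": [0, 0, 0], "delta_rot": [0, 0, 0], "jaw": 1}]}}

```text
clock: 12.12
tcp_pos: [0.5056, -0.2077, 0.2814]
tool_rot: [-2.091, 0.396, 1.948]
ft_force: [0.3, 0.0, -1.0]
finger_gap: 0.0213
```

```bash
python3 tip.py 2.3 -0.3 53
```

```text
t 12.12 tip hub frame mm [ 2.3  -0.25 53.33] depth below mouth 41.7 down axis in hub [-0.     0.002 -1.   ] yaw err deg 0.05
F hub [ 0.23  0.14 -0.97] T [0.041 0.056 0.018] gap 0.0213 tcp [ 0.5056 -0.2077  0.2814]
slide [ 0.0003 -0.0004  0.0001] rot [0.0007 0.0004 0.0018]
```

>>> {"op": "step_arm", "data": {"motion": [{"slide": [0.0008, 0, 0.0001], "delta_rot": [0, 0, 0], "jaw": 1}, {"slide": [0.0004, 0, 0], "delta_rot": [0, 0, 0], "jaw": 1}, {"slide": [0, 0, 0], "delta_rot": [0, 0, 0], "jaw": 1}]}}

```text
clock: 12.5
tcp_pos: [0.5056, -0.2077, 0.2805]
tool_rot: [-2.091, 0.396, 1.947]
ft_force: [0.4, 0.3, -0.1]
finger_gap: 0.021
```

```bash
python3 tip.py 2.3 -0.3 52
```

```text
t 12.5 tip hub frame mm [ 2.36 -0.24 52.5 ] depth below mouth 42.5 down axis in hub [ 0.     0.002 -1.   ] yaw err deg 0.04
F hub [ 0.24  0.41 -0.12] T [0.098 0.169 0.036] gap 0.021 tcp [ 0.5056 -0.2077  0.2805]
slide [ 0.0005 -0.0004  0.0001] rot [ 0.0006 -0.      0.0018]
```

>>> {"op": "step_arm", "data": {"motion": [{"slide": [0.0008, 0, 0], "delta_rot": [0, 0, 0], "jaw": 1}, {"slide": [0, 0, 0], "delta_rot": [0, 0, 0], "jaw": 1}]}}

```text
clock: 12.75
tcp_pos: [0.5056, -0.2077, 0.2798]
tool_rot: [-2.091, 0.396, 1.947]
ft_force: [-1.5, 0.1, 1.6]
finger_gap: 0.0212
```

```bash
python3 tip.py 2.3 -0.3 52
```

```text
t 12.75 tip hub frame mm [ 2.36 -0.28 51.82] depth below mouth 43.2 down axis in hub [ 0.     0.002 -1.   ] yaw err deg 0.04
F hub [-1.4  -0.42  1.62] T [ 0.123  0.277 -0.044] gap 0.0212 tcp [ 0.5056 -0.2077  0.2798]
slide [-0.0002 -0.0004  0.    ] rot [ 0.0005 -0.0001  0.0018]
```

Contact is starting at 43 mm: Fz is rising and Fx is slightly negative, so the liner touches first. I ease towards the shaft and press a little further.

>>> {"op": "step_arm", "data": {"motion": [{"slide": [0.0006, 0, 0.0003], "delta_rot": [0, 0, 0], "jaw": 1}, {"slide": [0, 0, 0], "delta_rot": [0, 0, 0], "jaw": 1}]}}

```text
clock: 13.0
tcp_pos: [0.5054, -0.2077, 0.2795]
tool_rot: [-2.092, 0.397, 1.946]
ft_force: [-1.1, -0.7, 1.3]
finger_gap: 0.0213
```

```bash
python3 tip.py 2.3 -0.3 52
```

```text
t 13.0 tip hub frame mm [ 2.39 -0.29 51.5 ] depth below mouth 43.5 down axis in hub [ 0.001  0.002 -1.   ] yaw err deg 0.03
F hub [-0.8  -1.08  1.26] T [ 0.147  0.325 -0.048] gap 0.0213 tcp [ 0.5054 -0.2077  0.2795]
slide [-0.0005 -0.0004 -0.0001] rot [ 0.0005 -0.0007  0.0018]
```

>>> {"op": "step_arm", "data": {"motion": [{"slide": [0, 0, 0], "delta_rot": [0, 0, 0], "jaw": 0.4}, {"slide": [0, 0, 0], "delta_rot": [0, 0, 0], "jaw": 0.4}, {"slide": [0, 0, 0], "delta_rot": [0, 0, 0], "jaw": 0.4}, {"slide": [0, 0, 0], "delta_rot": [0, 0, 0], "jaw": 0.4}]}}

```text
clock: 13.5
tcp_pos: [0.5056, -0.2077, 0.2789]
tool_rot: [-2.092, 0.396, 1.947]
ft_force: [1.4, -0.5, 0.1]
finger_gap: 0.0514
```

```bash
python3 tip.py 2.3 -0.3 52; python3 shot.py rel1 wrist
```

```text
t 13.5 tip hub frame mm [ 2.52 -0.23 50.89] depth below mouth 44.1 down axis in hub [ 0.001  0.002 -1.   ] yaw err deg 0.05
F hub [1.46 0.   0.11] T [-0.011  0.078  0.005] gap 0.0514 tcp [ 0.5056 -0.2077  0.2789]
slide [-0.0011 -0.0003  0.    ] rot [ 0.0007 -0.0006  0.0018]
13.55 [ 0.5056 -0.2077  0.279 ] [[0.067, -0.367, -0.928], [-0.025, -0.93, 0.367], [-0.997, -0.002, -0.072]]
```

View pics/rel1.png

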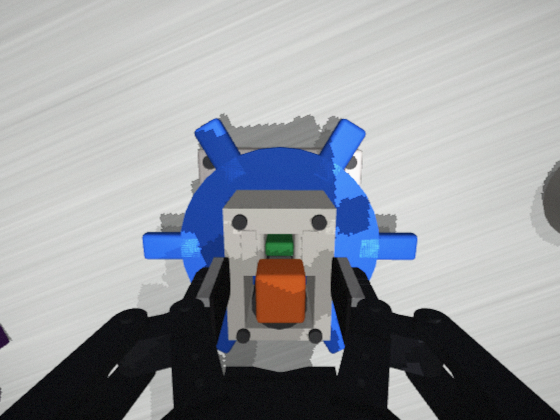

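The key stands in the hub, head at (281,290), free of the open fingers. I go up, straighten and close the jaws for pushing.

>>> {"op": "step_arm", "data": {"motion": [{"slide": [-0.01, 0, -0.0007], "delta_rot": [0, 0, 0], "jaw": 0.4}, {"slide": [-0.025, 0, -0.002], "delta_rot": [0, 0, 0], "jaw": 0.4}, {"slide": [-0.02, 0, -0.0015], "delta_rot": [0, 0, 0], "jaw": 0.4}, {"slide": [-0.01, 0, 0], "delta_rot": [0, 0, 0], "jaw": 0.4}, {"slide": [0, 0, 0], "delta_rot": [0, -0.035, 0], "jaw": 1}, {"slide": [0, 0, 0], "delta_rot": [0, -0.035, 0], "jaw": 1}, {"slide": [0, 0, 0], "delta_rot": [0, 0, 0], "jaw": 1}, {"slide": [0, 0, 0], "delta_rot": [0, 0, 0], "jaw": 1}]}}

```text
clock: 14.55
tcp_pos: [0.5047, -0.2075, 0.3488]
tool_rot: [-2.017, 0.382, 2.013]
ft_force: [0.3, -0.7, -0.4]
finger_gap: 0.0
```

```bash
sed 's/^TT=.*/TT=np.array([.173,0,0]);TI=0./' tip.py > push.py; python3 push.py 6 -0.3 140; python3 shot.py up1 wrist;python3 - <<'E'
import cv2,numpy as np
a=cv2.imread("pics/up1.png")[150:350,180:380];a=(255*(a/255.)**.6).astype(np.uint8);cv2.imwrite("pics/up1c.png",cv2.resize(a,None,fx=3,fy=3,interpolation=cv2.INTER_CUBIC))
E
```

```text
t 14.55 tip hub frame mm [ -4.49  -0.3  175.75] depth below mouth -80.8 down axis in hub [ 0.002  0.002 -1.   ] yaw err deg 0.05
F hub [ 0.55 -0.53 -0.38] T [-0.026  0.006 -0.011] gap 0.0 tcp [ 0.5047 -0.2075  0.3488]
slide [ 0.0358 -0.0002 -0.0107] rot [ 0.0008 -0.0019  0.0018]
14.6 [ 0.5047 -0.2075  0.3488] [[0.002, -0.367, -0.93], [0.001, -0.93, 0.367], [-1.0, -0.002, -0.002]]
```

View pics/up1c.png

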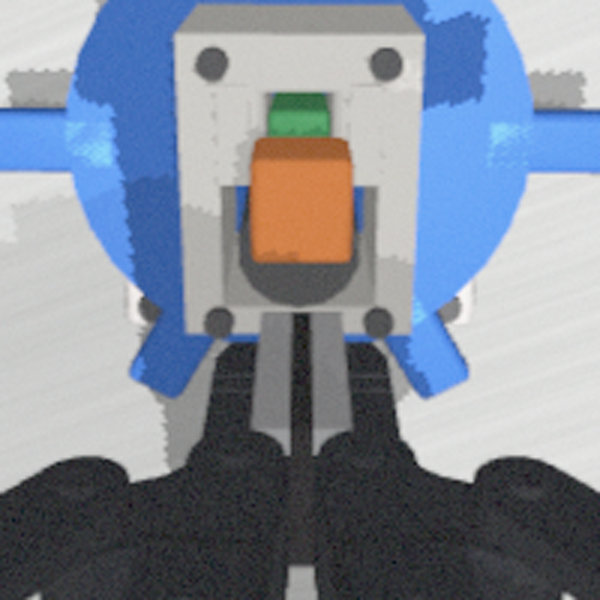

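```bash
python3 - <<'E'
from h import *
B=dict(np.load("up1.npz"))
H=np.array([.5094,-.2087,0]);HR=Ro.from_euler('z',np.radians(-21.6)).as_matrix()
c=np.array([(251,159),(354,159),(352,264),(252,264)])/3+[180,150]-.33
P=np.array([HR.T@(plane(B,q,.131)-H) for q in c])*1000;print(P.round(1),P.mean(0).round(2))
D=B["depth"];v,u=np.mgrid[208:234,268:294];d=D[v,u].ravel();X=B["R"].T@(np.linalg.solve(B["mtx"],np.vstack([u.ravel(),v.ravel(),np.ones(u.size)]))*d-B["t"][:,None]);X=HR.T@(X-H[:,None])*1000
print("head top z",np.median(X[2]).round(1),"plane",np.linalg.lstsq(np.c_[X[0],X[1],np.ones(u.size)],X[2],rcond=None)[0].round(3))
E
```

```text
[[ 17.8  10.  131. ]
 [ 17.8 -11.7 131. ]
 [ -6.1 -11.7 131. ]
 [ -6.2  10.1 131. ]] [  5.83  -0.8  131.  ]
head top z 132.1 plane [  1.213  -0.    124.989]
```

>>> {"op": "step_arm", "data": {"motion": [{"slide": [0.01, 0.0003, -0.0104], "delta_rot": [0, -0.002, 0], "jaw": 1}, {"slide": [0.015, 0, 0], "delta_rot": [0, 0, 0], "jaw": 1}, {"slide": [0.004, 0, 0], "delta_rot": [0, 0, 0], "jaw": 1}, {"slide": [0, 0, 0], "delta_rot": [0, 0, 0], "jaw": 1}, {"slide": [0, 0, 0], "delta_rot": [0, 0, 0], "jaw": 1}]}}

```text
clock: 15.22
tcp_pos: [0.5147, -0.2117, 0.3166]
tool_rot: [-2.014, 0.381, 2.016]
ft_force: [-0.3, -1.5, 0.0]
finger_gap: 0.0
```

```bash
python3 push.py 5.8 -0.6 132
```

```text
t 15.22 tip hub frame mm [  5.79  -0.54 143.61] depth below mouth -48.6 down axis in hub [-0.002  0.002 -1.   ] yaw err deg 0.05
F hub [ 0.25 -1.52  0.03] T [ 0.005 -0.006 -0.013] gap 0.0 tcp [ 0.5147 -0.2117  0.3166]
slide [ 0.0116 -0.0002  0.0003] rot [0.0009 0.0016 0.0017]
```

>>> {"op": "step_arm", "data": {"motion": [{"slide": [0.004, 0, 0], "delta_rot": [0, 0, 0], "jaw": 1}, {"slide": [0.003, 0, 0], "delta_rot": [0, 0, 0], "jaw": 1}, {"slide": [0.001, 0, 0], "delta_rot": [0, 0, 0], "jaw": 1}, {"slide": [0, 0, 0], "delta_rot": [0, 0, 0], "jaw": 1}]}}

```text
clock: 15.72
tcp_pos: [0.5148, -0.2117, 0.3088]
tool_rot: [-2.015, 0.382, 2.015]
ft_force: [-0.1, -0.7, 0.8]
finger_gap: 0.0
```

```bash
python3 push.py 5.8 -0.6 132
```

```text
t 15.72 tip hub frame mm [  6.04  -0.55 135.76] depth below mouth -40.8 down axis in hub [-0.     0.002 -1.   ] yaw err deg 0.05
F hub [ 0.13 -0.66  0.81] T [ 0.037  0.009 -0.044] gap 0.0 tcp [ 0.5148 -0.2117  0.3088]
slide [ 0.0038 -0.0002  0.0003] rot [0.0009 0.0003 0.0017]
```

>>> {"op": "step_arm", "data": {"motion": [{"slide": [0.001, 0, 0], "delta_rot": [0, 0, 0], "jaw": 1}, {"slide": [0.001, 0, 0], "delta_rot": [0, 0, 0], "jaw": 1}, {"slide": [0, 0, 0], "delta_rot": [0, 0, 0], "jaw": 1}]}}

```text
clock: 16.1
tcp_pos: [0.5148, -0.2117, 0.3068]
tool_rot: [-2.015, 0.382, 2.015]
ft_force: [0.2, 1.4, 0.2]
finger_gap: -0.0004
```

>>> {"op": "step_arm", "data": {"motion": [{"slide": [0.001, 0, 0], "delta_rot": [0, 0, 0], "jaw": 1}, {"slide": [0, 0, 0], "delta_rot": [0, 0, 0], "jaw": 1}]}}

```text
clock: 16.35
tcp_pos: [0.5148, -0.2117, 0.3057]
tool_rot: [-2.015, 0.382, 2.015]
ft_force: [0.5, 0.8, -0.0]
finger_gap: 0.0001
```

>>> {"op": "step_arm", "data": {"motion": [{"slide": [0.001, 0, 0], "delta_rot": [0, 0, 0], "jaw": 1}, {"slide": [0, 0, 0], "delta_rot": [0, 0, 0], "jaw": 1}]}}

```text
clock: 16.6
tcp_pos: [0.5149, -0.2117, 0.3052]
tool_rot: [-2.016, 0.382, 2.014]
ft_force: [-0.6, -0.2, -0.3]
finger_gap: 0.0003
```

>>> {"op": "step_arm", "data": {"motion": [{"slide": [0.0008, 0, 0], "delta_rot": [0, 0, 0], "jaw": 1}, {"slide": [0, 0, 0], "delta_rot": [0, 0, 0], "jaw": 1}]}}

```text
clock: 16.85
tcp_pos: [0.5149, -0.2117, 0.3049]
tool_rot: [-2.017, 0.382, 2.013]
ft_force: [0.7, 0.3, -0.2]
finger_gap: 0.0001
```

A still row retargets to the measured pose, so the force relaxes. I push with single rows and read the force at the end of each.

>>> {"op": "step_arm", "data": {"motion": [{"slide": [0.001, 0, 0], "delta_rot": [0, 0, 0], "jaw": 1}]}}

```text
clock: 16.98
tcp_pos: [0.515, -0.2117, 0.3044]
tool_rot: [-2.017, 0.382, 2.013]
ft_force: [-1.7, 1.4, 9.8]
finger_gap: -0.0
```

>>> {"op": "step_arm", "data": {"motion": [{"slide": [0.0015, 0, 0], "delta_rot": [0, 0, 0], "jaw": 1}]}}

```text
clock: 17.1
tcp_pos: [0.515, -0.2117, 0.3036]
tool_rot: [-2.018, 0.382, 2.012]
ft_force: [-4.3, 1.7, 11.5]
finger_gap: 0.0001
```

>>> {"op": "step_arm", "data": {"motion": [{"slide": [0.0017, 0, 0], "delta_rot": [0, 0, 0], "jaw": 1}]}}

```text
clock: 17.23
tcp_pos: [0.5149, -0.2116, 0.3029]
tool_rot: [-2.019, 0.382, 2.012]
ft_force: [-3.6, 2.3, 14.0]
finger_gap: -0.0003
```

```bash
python3 push.py 5.8 -0.6 129
```

```text
t 17.23 tip hub frame mm [  6.68  -0.39 129.88] depth below mouth -34.9 down axis in hub [ 0.003  0.002 -1.   ] yaw err deg 0.04
F hub [-4.24  0.8  14.02] T [ 0.353  0.911 -0.002] gap -0.0003 tcp [ 0.5149 -0.2116  0.3029]
slide [ 0.0009 -0.0001  0.0004] rot [ 0.0008 -0.003   0.0018]
```

>>> {"op": "step_arm", "data": {"motion": [{"slide": [0.0018, 0, 0], "delta_rot": [0, -0.003, 0], "jaw": 1}]}}

```text
clock: 17.35
tcp_pos: [0.515, -0.2117, 0.3024]
tool_rot: [-2.017, 0.382, 2.013]
ft_force: [-3.2, 1.6, 15.1]
finger_gap: 0.0001
```

```bash
python3 push.py 5.8 -0.6 129
```

```text
t 17.35 tip hub frame mm [  6.64  -0.37 129.44] depth below mouth -34.4 down axis in hub [ 0.002  0.002 -1.   ] yaw err deg 0.04
F hub [-3.59  0.28 15.14] T [0.343 0.698 0.057] gap 0.0001 tcp [ 0.515  -0.2117  0.3024]
slide [ 0.0004 -0.0001  0.0005] rot [ 0.0007 -0.0017  0.0018]
```

>>> {"op": "step_arm", "data": {"motion": [{"slide": [0.0019, 0, 0], "delta_rot": [0, -0.002, 0], "jaw": 1}]}}

```text
clock: 17.48
tcp_pos: [0.5152, -0.2117, 0.302]
tool_rot: [-2.017, 0.382, 2.013]
ft_force: [-4.3, 1.6, 16.6]
finger_gap: -0.0002
```

```bash
python3 push.py 5.8 -0.6 129
```

```text
t 17.48 tip hub frame mm [  6.69  -0.4  129.  ] depth below mouth -34.0 down axis in hub [ 0.001  0.002 -1.   ] yaw err deg 0.03
F hub [-4.61 -0.11 16.58] T [ 0.402  0.921 -0.015] gap -0.0002 tcp [ 0.5152 -0.2117  0.302 ]
slide [ 0.     -0.0001  0.0007] rot [ 0.0005 -0.0013  0.0018]
```

16.6 N of push, within 14 to 18 N, after about 3 mm of travel under load. I retract and inspect.

>>> {"op": "step_arm", "data": {"motion": [{"slide": [0, 0, 0], "delta_rot": [0, 0, 0], "jaw": 1}, {"slide": [-0.003, 0, 0], "delta_rot": [0, 0, 0], "jaw": 1}, {"slide": [-0.02, 0, 0], "delta_rot": [0, 0, 0], "jaw": 1}, {"slide": [-0.02, 0, 0.01], "delta_rot": [0, 0, 0], "jaw": 1}, {"slide": [0, 0, 0.01], "delta_rot": [0, 0, 0], "jaw": 1}, {"slide": [0, 0, 0], "delta_rot": [0, 0, 0], "jaw": 1}, {"slide": [0, 0, 0], "delta_rot": [0, 0, 0], "jaw": 1}]}}

```text
clock: 18.35
tcp_pos: [0.4944, -0.2037, 0.3454]
tool_rot: [-2.014, 0.382, 2.015]
ft_force: [0.7, -0.8, 0.1]
finger_gap: -0.0001
```

```bash
python3 shot.py fin1 wrist; python3 shot.py fin2 scene; python3 shot.py fin3 top; python3 - <<'E'
import cv2,numpy as np
from h import *
a=cv2.imread("pics/fin1.png")[130:330,180:380];a=(255*(a/255.)**.6).astype(np.uint8)
b=cv2.imread("pics/fin2.png")
cv2.imwrite("pics/fin1c.png",np.hstack([cv2.resize(a,(400,400),interpolation=cv2.INTER_CUBIC),cv2.resize(b[140:220,240:320],(400,400),interpolation=cv2.INTER_CUBIC)]))
T0=dict(np.load("top0.npz"))["frame"];T1=dict(np.load("fin3.npz"))["frame"]
for n,c in(("bl",BL),): print([b for b in blobs(mask(T0,*c),20)],[b for b in blobs(mask(T1,*c),20)])
d=cv2.absdiff(T0,T1).max(2)
for n,(x,y) in dict(pin=(137,211),pack=(228,148),roll=(398,273)).items(): print(n,d[y-22:y+22,x-22:x+22].mean().round(2))
E
```

```text
18.4 [ 0.4944 -0.2037  0.3453] [[-0.0, -0.368, -0.93], [0.002, -0.93, 0.368], [-1.0, -0.002, 0.001]]
18.45 [ 0.4946 -0.2037  0.3452] [[-0.0, -0.368, -0.93], [0.002, -0.93, 0.368], [-1.0, -0.002, 0.001]]
18.5 [ 0.4946 -0.2038  0.3453] [[-0.0, -0.368, -0.93], [0.002, -0.93, 0.368], [-1.0, -0.002, 0.001]]
[(1576, [309.3, 248.8], [278, 214, 66, 69]), (786, [444.1, 329.2], [417, 303, 75, 47]), (59, [136.4, 211.4], [132, 208, 10, 8])] [(783, [444.1, 329.2], [417, 303, 75, 47]), (664, [294.2, 244.5], [278, 214, 33, 57]), (60, [136.5, 211.4], [132, 208, 10, 8])]
pin 11.24
pack 13.28
roll 11.83
```

View pics/fin1c.png

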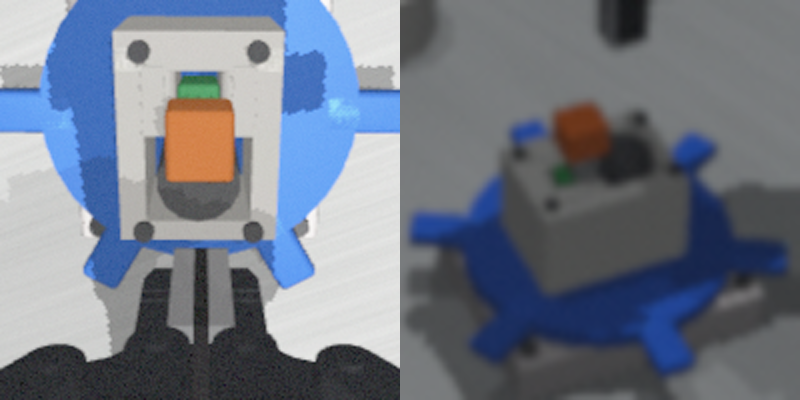

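```bash
python3 - <<'E'
from h import *
H=np.array([.5094,-.2087,0]);HR=Ro.from_euler('z',np.radians(-21.6)).as_matrix()
for n,r0 in(("up1",None),("fin1",None)):
    B=dict(np.load(n+".npz"));m=mask(B["frame"],(0,100,90),(20,255,255));m[:150]=0;m[300:]=0
    k=cv2.findContours(m,0,2)[0];k=max(k,key=cv2.contourArea);x,y,w,h=cv2.boundingRect(k);print(n,(x,y,w,h))
    D=B["depth"];R=[]
    for v in range(y+2,y+h-1,2):
        p=[]
        for u in range(x+8,x+w-8):
            c=np.linalg.solve(B["mtx"],[u,v,1.])*D[v,u];p.append(HR.T@(B["R"].T@(c-B["t"])-H)*1000)
        R.append(np.median(p,0))
    R=np.array(R);print(R.round(1).tolist())
    top=R[R[:,0]<R[:,0].max()-3];print("tilt dz/dx",np.polyfit(top[:,0],top[:,2],1).round(3))
E
```

```text
up1 (263, 196, 35, 42)
[[17.7, -0.5, 120.1], [17.7, -0.5, 124.8], [17.6, -0.5, 128.8], [17.0, -0.5, 131.5], [15.9, -0.5, 132.0], [14.6, -0.5, 132.1], [13.2, -0.5, 132.0], [12.0, -0.5, 132.2], [10.6, -0.5, 132.0], [9.4, -0.5, 132.3], [7.9, -0.5, 132.1], [6.6, -0.5, 132.1], [5.1, -0.5, 131.9], [3.8, -0.5, 131.9], [2.4, -0.5, 132.0], [0.9, -0.5, 131.6], [-0.2, -0.5, 132.4], [-1.7, -0.5, 132.0], [-3.1, -0.5, 132.2], [-4.5, -0.5, 132.0]]
tilt dz/dx [3.00000e-03 1.32035e+02]
fin1 (262, 179, 35, 42)
[[17.8, -0.1, 117.1], [17.8, -0.2, 122.6], [17.6, -0.2, 127.1], [16.6, -0.2, 128.3], [15.6, -0.2, 129.2], [14.2, -0.2, 128.9], [13.0, -0.2, 129.0], [11.7, -0.8, 129.0], [10.4, -0.2, 129.0], [9.1, -0.2, 128.8], [7.7, -0.2, 128.8], [6.5, -0.2, 128.9], [5.2, -0.2, 129.0], [4.0, -0.2, 129.3], [2.4, -0.2, 128.5], [1.1, -0.2, 128.6], [-0.1, -0.2, 129.0], [-1.6, -0.2, 128.7], [-2.9, -0.2, 128.8], [-4.3, -0.2, 128.7]]
tilt dz/dx [1.30000e-02 1.28805e+02]
```

```bash
python3 -c "
from bench import manip
print(manip.job_done())"
```

```text
the job is handed in; nothing more can be done
None
```

I took the orange key from the rack, lowered it into the keyway with its slope towards the green liner, let go, and pressed its head down with closed fingertips. The job is handed in at about 18.5 s; no verdict was reported.

**Push:** the wrist read 16.6 N down at the end, within the 14–18 N asked for. It came with about 4.6 N sideways, and the readings have roughly ±1 N of noise.

**Final position:** the key is upright to about 0.01 rad. Its head dropped about 3.1 mm during the push, and the tip is about 46 mm below the mouth.

**Squeeze:** I could not measure it directly. From the travel (about 4 N per mm) it should be near 12 N, above the 7 N needed and below the 24 N limit.

**Disagreements:**
- **Binding depth:** the first contact I felt was near 43 mm, slightly past the stated 18–42 mm. That fits the shaft face lying at about x = −1.3 mm, which I also measured.
- **Key tilt:** the key sat 0.07 rad askew in the grip, so I tilted the tool to level it before lowering.

**Bystanders:** the pin's blob in the top view was unchanged. I did not measure the pack and roll separately; a rough image comparison there was inconclusive, with even brightness changes. The arm never went near any of the three except when taking the key, with the pin 90 mm away.

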